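Check two sample-case lids and pack the culture vials

TASK

Swing the lids of both sample cases up, each through its whole arc until both stand fully open, feeling for the hinge that binds; then shut the binding case again and leave it empty. Stand the culture vials in the free-swinging case one at a time, going from pocket 1 at the hinge to pocket 4 at the handle, each in the pocket with its cap's colour (a missing vial's pocket stays empty), and then shut that lid over them. Finish with the red hold marker standing upright on the shut lid of the binding case, and leave the bottle, the tape roll and the jar where they are.

Things in the scene. Friction and masses are not known exactly. Their poses are not given: they have to be found in the camera images.
- case_a: Grey sample case fixed to the bench, 170 (its x) x 130 (y) x 84 mm high, open box with 5 mm walls under a hinged lid; the other case looks the same, and one of the two, not told which, binds. Origin: centre of underside; +x towards the hinge, whose axis runs along y at x = 85 mm, 88 mm above the bench. Inside, a black insert has a row of 4 square pockets along x, 29 mm wide, 34 mm pitch.
- case_a_pocket1 (a point): Centre of the mouth of pocket 1 (blue patch, 1 pip) of case_a, 38 mm above the bench, 30 mm above the pocket floor; at x = 35 mm in the case's axes (pocket 1 is nearest the hinge, 4 nearest the handle).
- case_a_pocket2 (a point): Centre of the mouth of pocket 2 (white patch, 2 pips) of case_a, 38 mm above the bench, 30 mm above the pocket floor; at x = 1 mm in the case's axes.
- case_a_pocket3 (a point): Centre of the mouth of pocket 3 (green patch, 3 pips) of case_a, 38 mm above the bench, 30 mm above the pocket floor; at x = -33 mm in the case's axes.
- case_a_pocket4 (a point): Centre of the mouth of pocket 4 (black patch, 4 pips) of case_a, 38 mm above the bench, 30 mm above the pocket floor; at x = -67 mm in the case's axes.
- lid_a (a joint): Lid angle of case_a, rad: 0 shut, 1.57 upright, 1.8 fully open at its stop, leaning back. Lid 170 x 130 x 8 mm, 0.25 kg. A free lid takes about 1 N at the bar to lift, falls shut if let go below 1.5 and rests at its stop beyond upright; the binding one drags with about 6 N at the bar all along its arc, both ways, and stays where it is left.
- lid_a_bar (a point): Middle of the orange handle bar of lid_a (moves with it): round bar of 10 mm diameter, parallel to the hinge, 80 mm of it free between two brackets, 45 mm beyond the lid's edge and 215 mm from the hinge axis; 88 mm above the bench when shut.
- lid_a_top (a point): Centre of the outer face of lid_a (moves with it): 92 mm above the bench when shut, z axis out of the lid, x towards the hinge.
- case_b: Grey sample case fixed to the bench, 170 (its x) x 130 (y) x 84 mm high, open box with 5 mm walls under a hinged lid; the other case looks the same, and one of the two, not told which, binds. Origin: centre of underside; +x towards the hinge, whose axis runs along y at x = 85 mm, 88 mm above the bench. Inside, a black insert has a row of 4 square pockets along x, 29 mm wide, 34 mm pitch.
- case_b_pocket1 (a point): Centre of the mouth of pocket 1 (blue patch, 1 pip) of case_b, 38 mm above the bench, 30 mm above the pocket floor; at x = 35 mm in the case's axes (pocket 1 is nearest the hinge, 4 nearest the handle).
- case_b_pocket2 (a point): Centre of the mouth of pocket 2 (white patch, 2 pips) of case_b, 38 mm above the bench, 30 mm above the pocket floor; at x = 1 mm in the case's axes.
- case_b_pocket3 (a point): Centre of the mouth of pocket 3 (green patch, 3 pips) of case_b, 38 mm above the bench, 30 mm above the pocket floor; at x = -33 mm in the case's axes.
- case_b_pocket4 (a point): Centre of the mouth of pocket 4 (black patch, 4 pips) of case_b, 38 mm above the bench, 30 mm above the pocket floor; at x = -67 mm in the case's axes.
- lid_b (a joint): Lid angle of case_b, rad: 0 shut, 1.57 upright, 1.8 fully open at its stop, leaning back. Lid 170 x 130 x 8 mm, 0.25 kg. A free lid takes about 1 N at the bar to lift, falls shut if let go below 1.5 and rests at its stop beyond upright; the binding one drags with about 6 N at the bar all along its arc, both ways, and stays where it is left.
- lid_b_bar (a point): Middle of the orange handle bar of lid_b (moves with it): round bar of 10 mm diameter, parallel to the hinge, 80 mm of it free between two brackets, 45 mm beyond the lid's edge and 215 mm from the hinge axis; 88 mm above the bench when shut.
- lid_b_top (a point): Centre of the outer face of lid_b (moves with it): 92 mm above the bench when shut, z axis out of the lid, x towards the hinge.
- vial_blue_mid (a point): Centre (36 mm above its foot) of the culture vial with the blue cap: amber, with a weighted steel foot, 24 mm diameter, 72 mm tall with its 24 mm tall cap, about 45 g, standing on the bench at the start; z axis towards the cap. For pocket 1. May be absent (None).
- vial_white_mid (a point): Centre (36 mm above its foot) of the culture vial with the white cap: amber, with a weighted steel foot, 24 mm diameter, 72 mm tall with its 24 mm tall cap, about 45 g, standing on the bench at the start; z axis towards the cap. For pocket 2. May be absent (None).
- vial_green_mid (a point): Centre (36 mm above its foot) of the culture vial with the green cap: amber, with a weighted steel foot, 24 mm diameter, 72 mm tall with its 24 mm tall cap, about 45 g, standing on the bench at the start; z axis towards the cap. For pocket 3. May be absent (None).
- vial_black_mid (a point): Centre (36 mm above its foot) of the culture vial with the black cap: amber, with a weighted steel foot, 24 mm diameter, 72 mm tall with its 24 mm tall cap, about 45 g, standing on the bench at the start; z axis towards the cap. For pocket 4. May be absent (None).
- marker_mid (a point): Centre (22.5 mm above its foot) of the red hold marker: foot disc 44 mm diameter and 8 mm thick with an 18 mm diameter stem, 45 mm tall in all, about 60 g; z axis up the stem.
- spray_bottle: White bottle, 60 mm diameter, 160 mm tall, bystander; origin under its centre.
- tape_roll: Tan roll of tape lying flat, 90 mm diameter, 24 mm high, bystander; origin under its centre.
- agar_jar: Amber jar with steel cap, 70 mm diameter, 90 mm tall, bystander; origin under its centre.

How it is judged:
On the way, in this order (a step that is already met when the one before it is completed fails the run):
1. both lids stand open together, each swung up beyond upright towards its stop (over 1.65 rad) (value of joint each of lid_a, lid_b above 1.65 rad), for 0.2 s.
2. the binding lid is shut again (within 0.05 rad) while the free one stays open (value of joint lid_b below 0.05 rad and value of joint lid_a above 1.5 rad), for 0.2 s.
3. the blue-capped vial, if there, stands in pocket 1 of the free-swinging case (horizontal distance between vial_blue_mid and case_a_pocket1 below 0.008 m and z of vial_blue_mid in the frame of case_a_pocket1 between 0 and 0.012 m and angle between vial_blue_mid's own z axis and vertical below 0.2 rad), for 0.2 s.
4. the white-capped vial, if there, stands in pocket 2 of the free-swinging case (horizontal distance between vial_white_mid and case_a_pocket2 below 0.008 m and z of vial_white_mid in the frame of case_a_pocket2 between 0 and 0.012 m and angle between vial_white_mid's own z axis and vertical below 0.2 rad), for 0.2 s.
5. the green-capped vial, if there, stands in pocket 3 of the free-swinging case (horizontal distance between vial_green_mid and case_a_pocket3 below 0.008 m and z of vial_green_mid in the frame of case_a_pocket3 between 0 and 0.012 m and angle between vial_green_mid's own z axis and vertical below 0.2 rad), for 0.2 s.
6. the black-capped vial, if there, stands in pocket 4 of the free-swinging case (horizontal distance between vial_black_mid and case_a_pocket4 below 0.008 m and z of vial_black_mid in the frame of case_a_pocket4 between 0 and 0.012 m and angle between vial_black_mid's own z axis and vertical below 0.2 rad), for 0.2 s.
7. the free lid is shut (within 0.05 rad) over the vials (value of joint lid_a below 0.05 rad), for 0.2 s.
At the end, for the whole second after the job is handed in: each vial present stands on the floor of its colour's pocket in the free-swinging case (8 mm, 0.2 rad); both lids shut within 0.05 rad; the red marker upright on the binding case's lid, its centre at most 75 mm along and 55 mm across from the lid's centre (all of step 3 and all of step 4 and all of step 5 and all of step 6 and x of marker_mid in the frame of lid_b_top between -0.075 and 0.075 m and y of marker_mid in the frame of lid_b_top between -0.055 and 0.055 m and z of marker_mid in the frame of lid_b_top between 0.017 and 0.028 m and angle between marker_mid's own z axis and vertical below 0.15 rad and velocity of joint lid_b below 0.02 rad/s and value of joint each of lid_a, lid_b below 0.05 rad); the robot touches nothing.
It fails at once if the bottle, the tape roll or the jar is moved more than 30 mm (distance of any of spray_bottle, tape_roll, agar_jar from where it was at the start of the episode above 0.03 m).
Of vial_blue, vial_white, vial_green, vial_black only 2 to 4 are there at a start; the rules pass over those that are not, and their reading is None.
At some moment in a run one of vial_blue, vial_white, vial_green, vial_black, marker may be knocked a few centimetres aside while the robot is not near it.
It also fails if it takes over 210 s, if anything falls off the work surface, if the arm or the gripper's body presses on something with over 40 N, if the wrist force passes 120 N, or if a joint passes its speed limit or range.

ROBOT

A 6-joint arm with a two-finger parallel gripper is mounted at the origin on the work surface. World frame = base frame: x ahead of the robot, y to its left, z up, the work surface at z = 0. Lengths are in m, angles in rad, forces in N, time in s.
With the tool pointing down it reaches from about 0.15 to 0.775 m from the base axis. Payload 6.1 kg.
Tool frame: the origin (TCP) lies midway between the tips of the shut fingers; the grasp point (between the pads) lies 19 mm behind it (robot.grasp_offset is the distance from the TCP to the grasp point, in m); y points along the fingers, x is the direction in which the jaws open and shut, and the axes are right-handed (so a half turn about y gives the same grasp; the last joint's range is limited). The gripper opens to 85 mm and grips with 20 to 120 N. Pads are 22 mm wide; open, the fingers measure 114 mm over their backs; the gripper's body (76 mm by 85 mm) begins 54 mm behind the grasp point. The pads swing forward as they close: fully open they stand 13 mm farther back than shut.
Start: joints at [-1.325, 0.126, -0.04, 1.405, 0, 1.571], TCP at [0.128, -0.509, 0.231] pointing down, gripper open.
Joint ranges: [-2.72, 2.72], [-0.95, 1.95], [-1.27, 1.35], [-1.78, 2.02], [-1.46, 1.47], [-3.14, 3.14]. Speed limits (rad/s): [2.39, 2.39, 3.01, 3.14, 3.14, 3.14].

INTERFACE

Orientations are given as a unit quaternion [x, y, z, w].
In Python, from station import robot gives the robot as it stands. The module is installed in compiled form; this text tells all that it offers.
- The arm moves only by the tool jog_arm, never from a script. Its arguments are lists of equal length, an entry for each row: "linear": the shift along the world's x, y, z in mm, a list of three; "delta_rot": the turn, a rotation vector about the world's x, y, z in rad, a list of three; "fingers": the opening in per cent of the stroke, from 0 (shut) to 100 (fully open). In form: {"linear": [[dx, dy, dz], ...], "delta_rot": [[rx, ry, rz], ...], "fingers": [fingers, ...]}. A call has 1 to 20 rows; each row shifts and turns the commanded pose from where the row before left it; what a row does not reach is not made up. A row lasts 1/10 s, in which the tool goes at most 50 mm and 8.59 degrees, less where a joint would pass 70% of its speed; a pose out of reach is approached as far as the arm can. A call is refused whole if a number of a shift passes 50 or a number of a turn 0.15, either way. A call with a gripper value outside its range is refused whole. The fingers move at their own pace and stop on an object; "squeeze" is the grip in N (left out, the last holds). Time passes only in rows, so rows that do not move let the fingers close. It gives the time, the measured TCP pose, the force and the opening at its end, in the units of the state.
- robot.observe(): the state, without advancing time (a new reading comes with each control period).
- robot.grab_frame(name): name is "scene" or "top" or "wrist"; returns a dict with "frame" (480x640x3 uint8, red, green, blue), "range_z" (480x640 float32, m along the optical axis (not along the pixel's ray), 0 where there is no reading), "fovy" (degrees; the focal length in pixels is half the picture's height over the tangent of half this angle, whatever the lens; pixels are square), "cx", "cy" (the principal point, pixels), "pose" (4x4, takes a point from camera to world coordinates). Camera axes: x right, y up, looking along -z (the intrinsics and any distortion apply to the point x, -y, -z); pixel columns grow to the right and rows downward; lengths in m; the calibration is good to about 2 mm. A picture is of the moment at which its call begins.
- robot.sign_off(): hands the job in, once; it reports no verdict.
The state is a dict: "time_s": time; "joints": joint angles; "qvel": joint speeds; "tau": joint torques, N m; "position": TCP position; "orientation": TCP orientation; "force": force on the tool from outside, world axes, zero at the start; "moment": the same for the moment, N m; "finger_gap": finger opening in m.
Only numpy, scipy, OpenCV 4.12 (cv2) and the standard library are available. Lean on these libraries where they do the work, as an engineer would, in place of code of your own. Each camera call takes 0.05 s, during which the arm holds its last target.

## Working session

There is one attempt and no reset: what is moved stays moved. The work goes in short steps, Python scripts to look and compute and a tool call to move; the robot and the scene stay as the last step left them, time stands still between calls to the robot, and variables do not carry over. Pictures are saved under pics/ and viewed, and the job is handed in when it is done.

Besides the shell and the picture viewer there is one more tool, called as name(argument=value, ...) on one line, values as JSON. jog_arm: Moves the arm, as the interface text tells. Its arguments: {"type":"object","properties":{"linear":{"type":"array"},"delta_rot":{"type":"array"},"fingers":{"type":"array"},"squeeze":{"type":"number"}},"required":["linear","delta_rot","fingers"]}

```bash
mkdir -p pics; cat > h.py <<'E'
import numpy as np, cv2
from station import robot
def save(f,name):
    cv2.imwrite('pics/'+name+'.png',cv2.cvtColor(f['frame'],cv2.COLOR_RGB2BGR))
def foc(f): return 240/np.tan(np.radians(f['fovy'])/2)
def ray(f,u,v):
    F=foc(f); d=np.array([(u-f['cx'])/F,-(v-f['cy'])/F,-1.0]); P=np.array(f['pose'])
    return P[:3,3],P[:3,:3]@d
def onz(f,u,v,z):
    o,d=ray(f,u,v); return o+d*(z-o[2])/d[2]
def depthpt(f,u,v):
    o,d=ray(f,u,v); return o+d*float(f['range_z'][int(round(v)),int(round(u))])
def proj(f,p):
    P=np.array(f['pose']); c=P[:3,:3].T@(np.array(p)-P[:3,3]); F=foc(f)
    return f['cx']+F*c[0]/-c[2], f['cy']-F*c[1]/-c[2]
E
python3 - <<'E'
from h import *
o=robot.observe()
print({k:np.round(v,3) for k,v in o.items()}, robot.grasp_offset)
for n in ['scene','top','wrist']:
    f=robot.grab_frame(n); save(f,n+'0'); print(n,f['fovy'],f['cx'],f['cy'],np.round(f['pose'],3).tolist(), [k for k in f])
    np.savez('f_'+n+'.npz',**f)
E
```

```text
{'time_s': np.float64(0.0), 'joints': array([-1.325,  0.126, -0.041,  1.405, -0.   ,  1.571]), 'qvel': array([-0.   ,  0.001, -0.   , -0.001, -0.001,  0.001]), 'tau': array([-0.0000e+00, -4.3592e+01,  3.5292e+01,  1.7000e-02, -0.0000e+00,
        0.0000e+00]), 'position': array([ 0.128, -0.509,  0.231]), 'orientation': array([-0.557,  0.435, -0.434,  0.558]), 'force': array([ 0.145,  0.134, -0.709]), 'moment': array([-0.017,  0.017,  0.013]), 'finger_gap': np.float64(0.086)} 0.0187
scene 48.196368822099494 316.00778131902285 239.97314524931122 [[-0.7, -0.383, 0.603, 1.2], [0.714, -0.373, 0.592, 0.606], [-0.002, 0.845, 0.535, 0.704], [0.0, 0.0, 0.0, 1.0]] ['frame', 'range_z', 'fovy', 'cx', 'cy', 'pose']
top 44.8929830262046 323.4941109148118 236.00046507264472 [[0.005, 0.988, -0.155, 0.354], [-1.0, 0.003, -0.016, -0.069], [-0.015, 0.155, 0.988, 1.299], [0.0, 0.0, 0.0, 1.0]] ['frame', 'range_z', 'fovy', 'cx', 'cy', 'pose']
wrist 66.86113513997249 323.7539542322807 241.44258776576686 [[0.244, 0.931, 0.272, 0.197], [-0.97, 0.235, 0.068, -0.492], [-0.001, -0.28, 0.96, 0.373], [0.0, 0.0, 0.0, 1.0]] ['frame', 'range_z', 'fovy', 'cx', 'cy', 'pose']
```

View pics/scene0.png

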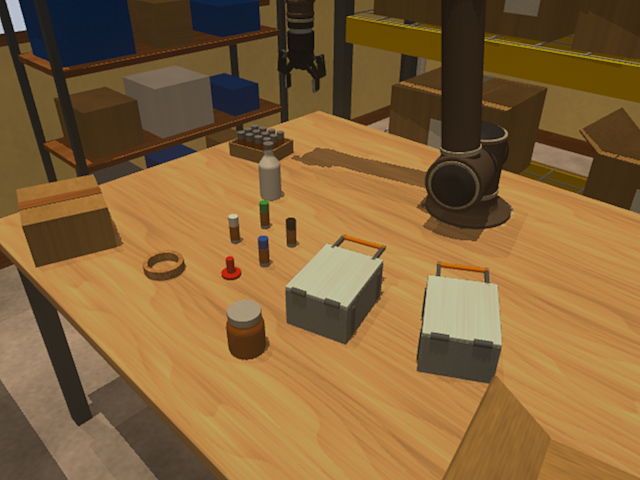

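View pics/top0.png

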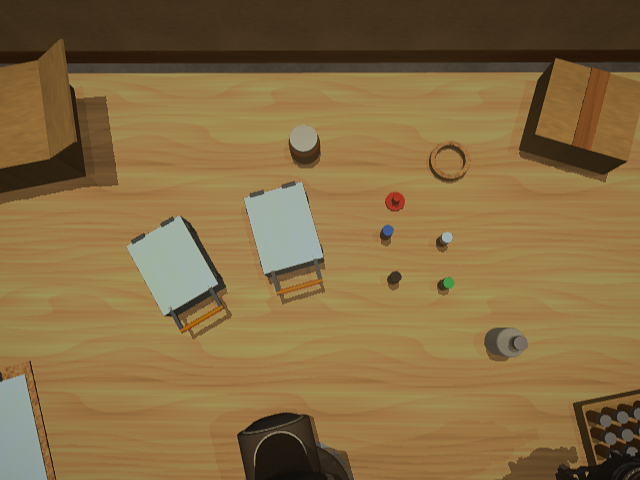

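View pics/wrist0.png

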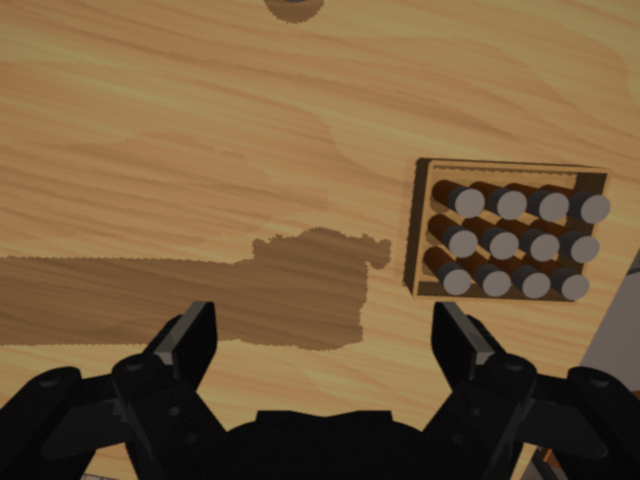

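```bash
cat > meas.py <<'E'
from h import *
from scipy.spatial.transform import Rotation as R
t=dict(np.load('f_top.npz')); s=dict(np.load('f_scene.npz'))
hsv=cv2.cvtColor(t['frame'],cv2.COLOR_RGB2HSV)
m=cv2.inRange(hsv,(5,200,150),(20,255,255)); m[:150]=0;m[350:]=0;m[:,400:]=0
n,l,st,c=cv2.connectedComponentsWithStats(m)
for i in range(1,n):
    if st[i,4]>60:
        cn=(l==i).astype(np.uint8); r=cv2.minAreaRect(np.argwhere(cn)[:,::-1].astype(np.float32))
        bp=cv2.boxPoints(r); print('bar',st[i],c[i].round(1), onz(t,*c[i],.093).round(4), [onz(t,*p,.088)[:2].round(4).tolist() for p in bp])
        o=depthpt(t,*c[i]); print(o.round(3))
# lids: light low-sat
m=cv2.inRange(hsv,(40,0,140),(120,60,255)); m[:150]=0;m[350:]=0;m[:,:100]=0;m[:,340:]=0
n,l,st,c=cv2.connectedComponentsWithStats(m)
for i in range(1,n):
    if st[i,4]>1000:
        cn=(l==i).astype(np.uint8); r=cv2.minAreaRect(np.argwhere(cn)[:,::-1].astype(np.float32))
        bp=cv2.boxPoints(r); w=np.array([onz(t,*p,.092)[:2] for p in bp])
        print('lid',st[i],c[i].round(1),onz(t,*c[i],.092).round(4), w.round(4).tolist(), [np.linalg.norm(w[k]-w[k-1]).round(4) for k in range(4)], np.degrees(np.arctan2(*(w[1]-w[0])[::-1])).round(1),np.degrees(np.arctan2(*(w[2]-w[1])[::-1])).round(1))
for nm,(u,v) in dict(blue=(387,231),white=(446,238),green=(448,283),black=(395,277)).items(): print(nm,onz(t,u,v,.072).round(4),depthpt(t,u,v).round(3))
print('marker',onz(t,396,200,.045).round(4),depthpt(t,396,200).round(3),'jar',onz(t,303,139,.09).round(3),'tape',onz(t,449,161,.024).round(3),'bot',onz(t,519,343,.16).round(3))
o=robot.observe(); print(R.from_quat(o['orientation']).as_matrix().round(3))
E
python3 meas.py
python3 -c "
import cv2
a=cv2.imread('pics/top0.png');cv2.imwrite('pics/topz.png',cv2.resize(a[150:350,100:366],None,fx=3,fy=3,interpolation=cv2.INTER_CUBIC))
cv2.imwrite('pics/topy.png',cv2.resize(a[180:310,360:480],None,fx=4,fy=4,interpolation=cv2.INTER_CUBIC))"
```

```text
bar [277 280  46  14 139] [298.6 286.4] [0.4378 0.0008 0.093 ] [[0.4284, 0.0472], [0.4556, -0.0464], [0.449, -0.0483], [0.4218, 0.0452]]
[0.438 0.001 0.096]
bar [180 306  42  26 161] [201.2 318.3] [0.3713 0.2011 0.093 ] [[0.3487, 0.2473], [0.3992, 0.1634], [0.3925, 0.1591], [0.342, 0.243]]
[0.371 0.201 0.092]
lid [ 244  182   79   92 4698] [283.  227.8] [0.5612 0.0354 0.092 ] [[0.6253, 0.1229], [0.6623, -0.002], [0.5003, -0.0489], [0.4646, 0.0735]] [np.float64(0.1682), np.float64(0.1302), np.float64(0.1687), np.float64(0.1275)] -73.5 -163.8
lid [ 127  216   90   99 4777] [171.7 265.2] [0.4811 0.2674 0.092 ] [[0.5213, 0.3686], [0.5873, 0.2566], [0.4417, 0.1691], [0.3781, 0.2796]] [np.float64(0.1687), np.float64(0.13), np.float64(0.1698), np.float64(0.1275)] -59.5 -149.0
blue [ 0.5584 -0.1856  0.072 ] [ 0.558 -0.185  0.073]
white [ 0.5436 -0.3109  0.072 ] [ 0.543 -0.31   0.075]
green [ 0.4478 -0.3125  0.072 ] [ 0.448 -0.313  0.071]
black [ 0.46   -0.2013  0.072 ] [ 0.46  -0.201  0.072]
marker [ 0.6321 -0.2088  0.045 ] [ 0.633 -0.209  0.042] jar [ 0.757 -0.005  0.09 ] tape [ 0.727 -0.332  0.024] bot [ 0.327 -0.428  0.16 ]
[[ 0.243 -0.     0.97 ]
 [-0.97   0.001  0.243]
 [-0.001 -1.     0.   ]]
```

View pics/topz.png

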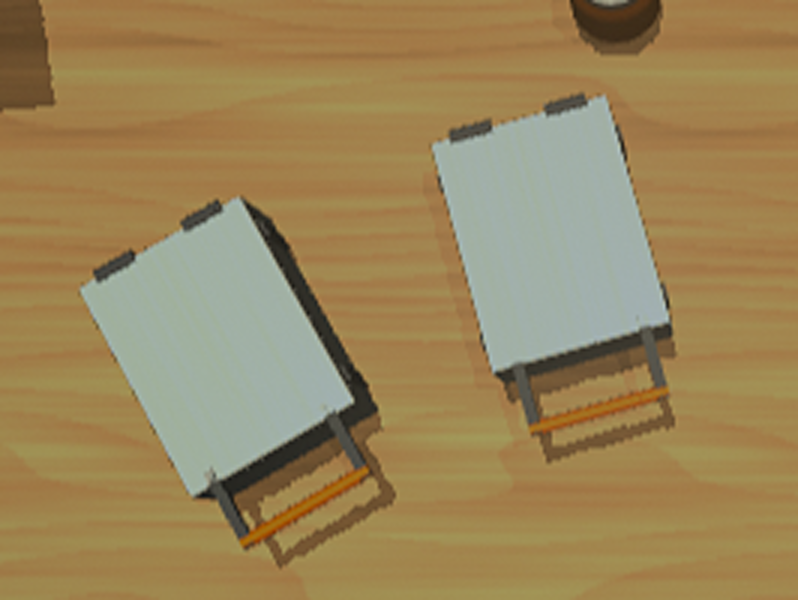

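View pics/topy.png

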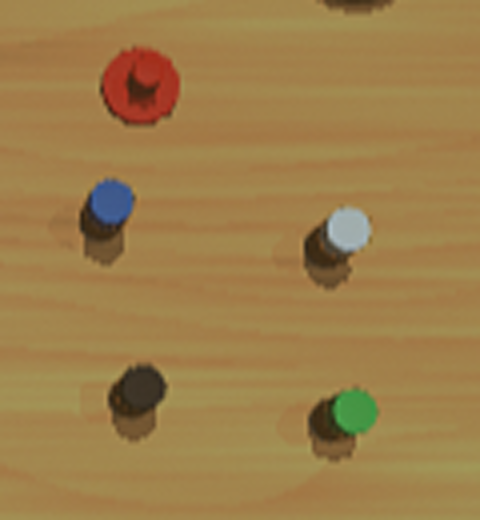

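jog_arm(linear=[[22,36.5,0],[22,36.5,0],[22,36.5,0],[22,36.5,0],[22,36.5,0],[22,36.5,0],[22,36.5,0],[22,36.5,0],[22,36.5,0],[22,36.5,0],[22,36.5,0],[22,36.5,0],[22,36.5,0],[24,35.5,0],[0,0,0],[0,0,0]], delta_rot=[[0,0,0.1147],[0,0,0.1147],[0,0,0.1147],[0,0,0.1147],[0,0,0.1147],[0,0,0.1147],[0,0,0.1147],[0,0,0.1147],[0,0,0.1147],[0,0,0.1147],[0,0,0.1147],[0,0,0.1147],[0,0,0.1147],[0,0,0.1147],[0,0,0],[0,0,0]], fingers=[45,45,45,45,45,45,45,45,45,45,45,45,45,45,45,45], squeeze=40)

```text
time_s: 1.75
position: [0.4377, 0.0016, 0.2308]
orientation: [0.7, 0.099, -0.1, -0.7]
force: [-0.9, -0.2, -0.9]
finger_gap: 0.0388
```

```bash
cat > st.py <<'E'
from h import *
from scipy.spatial.transform import Rotation as R
o=robot.observe(); M=R.from_quat(o['orientation']).as_matrix()
print('t',o['time_s'],'p',o['position'].round(4),'F',o['force'].round(2),'gap',o['finger_gap'],'j',o['joints'].round(2)); print('jaw yaw',np.degrees(np.arctan2(M[1,0],M[0,0])).round(2),'y axis',M[:,1].round(3))
E
python3 st.py; python3 -c "
from h import *
f=robot.grab_frame('wrist'); save(f,'w1')"
```

```text
t 1.75 p [0.4377 0.0016 0.2308] F [-0.94 -0.24 -0.93] gap 0.03875386781250711 j [ 0.   -0.04 -0.21  1.4  -0.    1.29]
jaw yaw 16.2 y axis [-0.001 -0.    -1.   ]
```

View pics/w1.png

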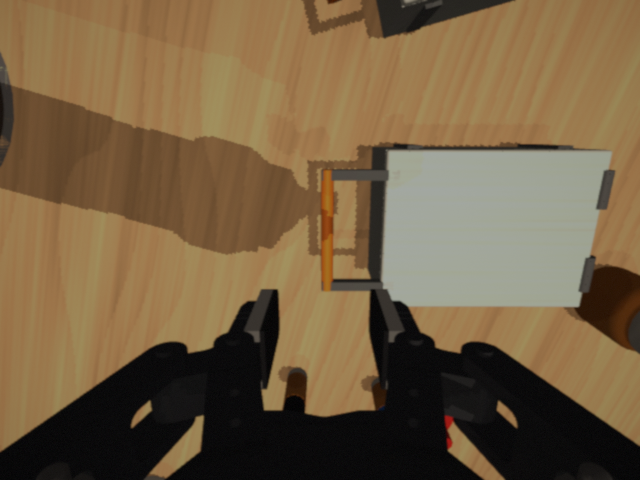

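jog_arm(linear=[[0,0,-32],[0,0,-32],[0,0,-32],[0,0,-32],[0,0,-32],[0,0,0],[0,0,0],[0,0,0],[0,0,0],[0,0,0],[0,0,0]], delta_rot=[[0,0,0],[0,0,0],[0,0,0],[0,0,0],[0,0,0],[0,0,0],[0,0,0],[0,0,0],[0,0,0],[0,0,0],[0,0,0]], fingers=[45,45,45,45,45,45,5,5,5,5,5])

```text
time_s: 2.9
position: [0.4403, 0.0007, 0.0732]
orientation: [0.701, 0.101, -0.097, -0.7]
force: [6.1, -0.5, 1.2]
finger_gap: 0.0084
```

```bash
python3 st.py; python3 - <<'E'
import numpy as np
# arc waypoints from theta 0 to 1.78 in N steps
N=26; th=np.linspace(0,1.78,N+1)
for yaw in (16.0,31.0):
    c,s=np.cos(np.radians(yaw)),np.sin(np.radians(yaw))
    h=215*(1-np.cos(th)); z=215*np.sin(th)
    P=np.c_[h*c,h*s,z]; print(yaw); print(np.diff(np.round(P,1),axis=0).round(1).tolist())
E
```

```text
t 2.9 p [0.4403 0.0007 0.0732] F [ 6.15 -0.5   1.18] gap 0.008423744246277504 j [ 0.    0.01 -0.51  1.04 -0.    1.29]
jaw yaw 16.08 y axis [ 0.005 -0.    -1.   ]
16.0
[[0.5, 0.1, 14.7], [1.4, 0.5, 14.6], [2.4, 0.6, 14.5], [3.4, 1.0, 14.3], [4.3, 1.2, 14.1], [5.2, 1.5, 13.7], [6.1, 1.8, 13.2], [6.9, 2.0, 12.9], [7.8, 2.2, 12.2], [8.6, 2.5, 11.8], [9.3, 2.6, 11.0], [10.0, 2.9, 10.4], [10.7, 3.1, 9.7], [11.3, 3.2, 8.8], [11.8, 3.4, 8.1], [12.4, 3.5, 7.2], [12.8, 3.7, 6.2], [13.1, 3.8, 5.4], [13.5, 3.9, 4.4], [13.8, 3.9, 3.4], [13.9, 4.0, 2.5], [14.1, 4.0, 1.5], [14.2, 4.1, 0.4], [14.1, 4.0, -0.6], [14.1, 4.1, -1.5], [13.9, 4.0, -2.6]]
31.0
[[0.4, 0.3, 14.7], [1.3, 0.7, 14.6], [2.2, 1.3, 14.5], [3.0, 1.8, 14.3], [3.8, 2.3, 14.1], [4.6, 2.8, 13.7], [5.5, 3.3, 13.2], [6.2, 3.7, 12.9], [6.9, 4.2, 12.2], [7.6, 4.6, 11.8], [8.3, 4.9, 11.0], [9.0, 5.4, 10.4], [9.5, 5.7, 9.7], [10.1, 6.1, 8.8], [10.5, 6.3, 8.1], [11.0, 6.7, 7.2], [11.4, 6.8, 6.2], [11.8, 7.1, 5.4], [12.0, 7.2, 4.4], [12.3, 7.4, 3.4], [12.4, 7.4, 2.5], [12.6, 7.6, 1.5], [12.6, 7.6, 0.4], [12.6, 7.5, -0.6], [12.5, 7.6, -1.5], [12.5, 7.4, -2.6]]
```

jog_arm(linear=[[2.5,0.1,14.7],[2.4,0.5,14.6],[2.4,0.6,14.5],[3.4,1.0,14.3],[4.3,1.2,14.1],[5.2,1.5,13.7],[6.1,1.8,13.2]], delta_rot=[[0,0,0],[0,0,0],[0,0,0],[0,0,0],[0,0,0],[0,0,0],[0,0,0]], fingers=[5,5,5,5,5,5,5])

```text
time_s: 3.6
position: [0.4619, 0.007, 0.1712]
orientation: [0.701, 0.097, -0.1, -0.7]
force: [-5.9, -2.3, -0.2]
finger_gap: 0.0082
```

```bash
python3 st.py
```

```text
t 3.6 p [0.4619 0.007  0.1712] F [-5.85 -2.34 -0.15] gap 0.008241479181104334 j [ 0.02  0.02 -0.29  1.27 -0.    1.31]
jaw yaw 16.07 y axis [-0.004 -0.002 -1.   ]
```

jog_arm(linear=[[6.9,2.0,12.9],[7.8,2.2,12.2],[8.6,2.5,11.8],[9.3,2.6,11.0],[10.0,2.9,10.4],[10.7,3.1,9.7],[11.3,3.2,8.8]], delta_rot=[[0,0,0],[0,0,0],[0,0,0],[0,0,0],[0,0,0],[0,0,0],[0,0,0]], fingers=[5,5,5,5,5,5,5])

```text
time_s: 4.3
position: [0.5255, 0.0252, 0.2504]
orientation: [0.701, 0.098, -0.1, -0.7]
force: [-14.4, -2.4, 16.5]
finger_gap: 0.008
```

```bash
python3 st.py
```

```text
t 4.3 p [0.5255 0.0252 0.2504] F [-14.37  -2.35  16.5 ] gap 0.007983301020390923 j [ 0.05  0.13  0.01  1.45 -0.    1.34]
jaw yaw 16.07 y axis [-0.003 -0.002 -1.   ]
```

jog_arm(linear=[[11.8,3.4,8.1],[12.4,3.5,7.2],[12.8,3.7,6.2],[13.1,3.8,5.4],[13.5,3.9,4.4],[13.8,3.9,3.4],[13.9,4.0,2.5]], delta_rot=[[0,0,0],[0,0,0],[0,0,0],[0,0,0],[0,0,0],[0,0,0],[0,0,0]], fingers=[5,5,5,5,5,5,5])

```text
time_s: 5.0
position: [0.6197, 0.0525, 0.2872]
orientation: [-0.7, -0.1, 0.098, 0.7]
force: [-3.3, 0.1, 8.8]
finger_gap: 0.0084
```

```bash
python3 st.py;  python3 -c "
from h import *
f=robot.grab_frame('scene'); save(f,'s1')"
```

```text
t 5.0 p [0.6197 0.0525 0.2872] F [-3.32  0.09  8.8 ] gap 0.008447240226962204 j [0.08 0.33 0.34 1.58 0.   1.37]
jaw yaw 16.1 y axis [ 0.002  0.    -1.   ]
```

View pics/s1.png

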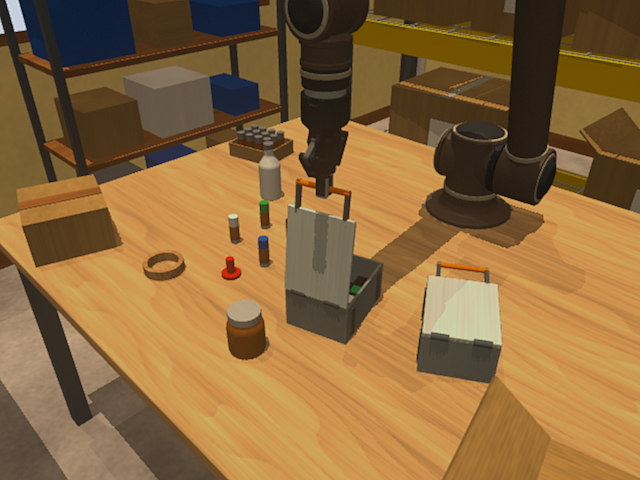

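jog_arm(linear=[[14.1,4.0,1.5],[14.2,4.1,0.4],[14.1,4.0,-0.6],[14.1,4.1,-1.5],[10,3,-2],[0,0,0]], delta_rot=[[0,0,0],[0,0,0],[0,0,0],[0,0,0],[0,0,0],[0,0,0]], fingers=[5,5,5,5,5,5])

```text
time_s: 5.65
position: [0.6874, 0.0721, 0.2833]
orientation: [-0.7, -0.1, 0.098, 0.7]
force: [0.2, 0.7, 3.0]
finger_gap: 0.0082
```

```bash
python3 st.py; python3 - <<'E'
from h import *
p=robot.observe()['position']; c,s=np.cos(np.radians(16)),np.sin(np.radians(16))
hx=np.array([.4405+.215*c,.001+.215*s]); print(hx, np.arctan2(p[2]+.0187-.088, -(p[:2]-hx)@[c,s]))
E
```

```text
t 5.65 p [0.6874 0.0721 0.2833] F [0.19 0.68 3.02] gap 0.008224049327909011 j [0.1  0.48 0.55 1.64 0.   1.39]
jaw yaw 16.12 y axis [ 0.002  0.001 -1.   ]
[0.64717126 0.06026203] 1.7643881135160693
```

jog_arm(linear=[[0,0,0],[0,0,0],[0,0,0],[0,0,15],[0,0,30],[0,0,25],[-20,8,0],[-39,16,0],[-39,16,0],[-39,16,0],[-39,16,0],[-39,16,0],[-39,16,0],[-39,16,0],[-20,9.5,-20],[0,0,-30],[0,0,-30],[0,0,-15],[0,0,0]], delta_rot=[[0,0,0],[0,0,0],[0,0,0],[0,0,0],[0,0,0],[0,0,0],[0,0,0.02],[0,0,0.03],[0,0,0.03],[0,0,0.03],[0,0,0.03],[0,0,0.03],[0,0,0.03],[0,0,0.03],[0,0,0.03],[0,0,0],[0,0,0],[0,0,0],[0,0,0]], fingers=[40,40,40,40,40,40,45,45,45,45,45,45,45,45,45,45,45,45,45])

```text
time_s: 7.55
position: [0.3719, 0.2001, 0.2553]
orientation: [0.682, 0.188, -0.19, -0.681]
force: [0.4, 0.5, 1.2]
finger_gap: 0.0384
```

```bash
python3 st.py; cat > bars.py <<'E'
from h import *
import sys
f=robot.grab_frame('wrist'); save(f,'w'+sys.argv[1])
t=robot.grab_frame('top'); save(t,'t'+sys.argv[1])
for nm,g in (('w',f),('t',t)):
    hsv=cv2.cvtColor(g['frame'],cv2.COLOR_RGB2HSV)
    m=cv2.inRange(hsv,(8,200,120),(20,255,255)); 
    n,l,st,c=cv2.connectedComponentsWithStats(m)
    for i in range(1,n):
        if st[i,4]>60:
            k=np.argwhere(l==i)[:,::-1]; r=cv2.minAreaRect(k.astype(np.float32))
            d=np.array([depthpt(g,u,v) for u,v in k]); print(nm,st[i],c[i].round(1),'z93',onz(g,*c[i],.092).round(4),'med',np.median(d,0).round(4))
E
python3 bars.py 2
```

```text
t 7.55 p [0.3719 0.2001 0.2553] F [0.41 0.49 1.22] gap 0.038381444135644184 j [ 0.49 -0.06 -0.18  1.45 -0.    1.52]
jaw yaw 30.99 y axis [-0.003 -0.002 -1.   ]
w [ 322  164   11  112 1001] [326.5 219.2] z93 [0.3724 0.2021 0.092 ] med [0.3722 0.2021 0.0918]
t [227 128  54  19 239] [253.2 136.5] z93 [0.7617 0.1031 0.092 ] med [0.6913 0.0736 0.3021]
t [190 306  33  21 149] [206.1 315.6] z93 [0.3769 0.1913 0.092 ] med [0.378  0.1919 0.0929]
```

View pics/w2.png

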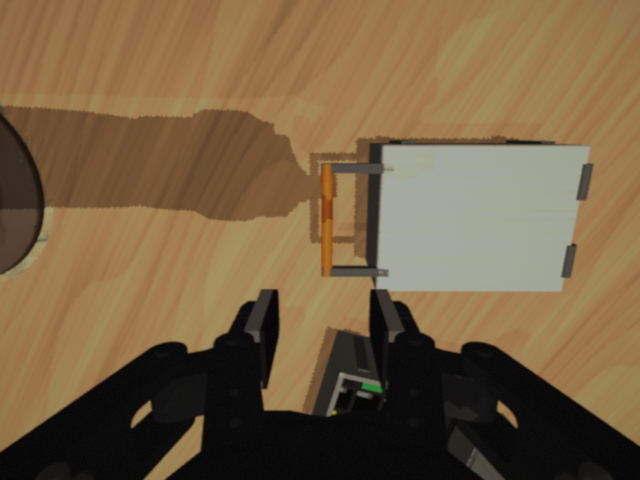

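View pics/t2.png

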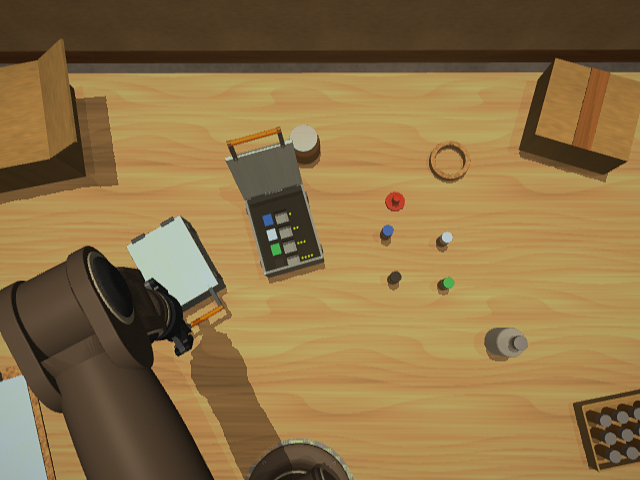

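jog_arm(linear=[[0.5,1,-40],[0,0,-40],[0,0,-40],[0,0,-40],[0,0,-25],[0,0,0],[0,0,0],[0,0,0],[0,0,0],[0,0,0],[0,0,0]], delta_rot=[[0,0,0],[0,0,0],[0,0,0],[0,0,0],[0,0,0],[0,0,0],[0,0,0],[0,0,0],[0,0,0],[0,0,0],[0,0,0]], fingers=[45,45,45,45,45,45,5,5,5,5,5])

```text
time_s: 8.75
position: [0.3733, 0.2013, 0.0742]
orientation: [0.682, 0.189, -0.189, -0.681]
force: [-7.0, -4.3, 7.6]
finger_gap: 0.0077
```

```bash
python3 st.py
```

```text
t 8.75 p [0.3733 0.2013 0.0742] F [-6.96 -4.33  7.58] gap 0.0076951450632716705 j [ 0.49 -0.01 -0.54  1.05 -0.    1.53]
jaw yaw 30.98 y axis [-0.    -0.001 -1.   ]
```

jog_arm(linear=[[0.4,0.3,14.7],[1.3,0.7,14.6],[2.2,1.3,14.5],[3.0,1.8,14.3],[3.8,2.3,14.1],[4.6,2.8,13.7],[5.5,3.3,13.2]], delta_rot=[[0,0,0],[0,0,0],[0,0,0],[0,0,0],[0,0,0],[0,0,0],[0,0,0]], fingers=[5,5,5,5,5,5,5])

```text
time_s: 9.45
position: [0.3924, 0.2129, 0.1721]
orientation: [0.682, 0.187, -0.191, -0.681]
force: [-5.9, -4.7, -5.3]
finger_gap: 0.0081
```

```bash
python3 st.py
```

```text
t 9.45 p [0.3924 0.2129 0.1721] F [-5.92 -4.74 -5.28] gap 0.008062061582328334 j [ 0.5  -0.01 -0.31  1.27 -0.    1.53]
jaw yaw 30.98 y axis [-0.004 -0.003 -1.   ]
```

jog_arm(linear=[[6.2,3.7,12.9],[6.9,4.2,12.2],[7.6,4.6,11.8],[8.3,4.9,11.0],[9.0,5.4,10.4],[9.5,5.7,9.7],[10.1,6.1,8.8]], delta_rot=[[0,0,0],[0,0,0],[0,0,0],[0,0,0],[0,0,0],[0,0,0],[0,0,0]], fingers=[5,5,5,5,5,5,5])

```text
time_s: 10.15
position: [0.4485, 0.2464, 0.2517]
orientation: [0.682, 0.187, -0.191, -0.681]
force: [-19.8, -12.3, 17.5]
finger_gap: 0.0083
```

```bash
python3 st.py
```

```text
t 10.15 p [0.4485 0.2464 0.2517] F [-19.8  -12.3   17.48] gap 0.00827152631184293 j [ 0.5   0.11 -0.02  1.45 -0.    1.53]
jaw yaw 30.97 y axis [-0.005 -0.004 -1.   ]
```

jog_arm(linear=[[10.5,6.3,8.1],[11.0,6.7,7.2],[11.4,6.8,6.2],[11.8,7.1,5.4],[12.0,7.2,4.4],[12.3,7.4,3.4],[12.4,7.4,2.5]], delta_rot=[[0,0,0],[0,0,0],[0,0,0],[0,0,0],[0,0,0],[0,0,0],[0,0,0]], fingers=[5,5,5,5,5,5,5])

```text
time_s: 10.85
position: [0.533, 0.2971, 0.2901]
orientation: [-0.681, -0.19, 0.188, 0.681]
force: [-6.5, -5.7, 9.6]
finger_gap: 0.0082
```

```bash
python3 st.py
```

```text
t 10.85 p [0.533  0.2971 0.2901] F [-6.52 -5.71  9.57] gap 0.008204343337686704 j [ 0.51  0.3   0.31  1.58 -0.    1.54]
jaw yaw 30.97 y axis [ 0.003  0.001 -1.   ]
```

jog_arm(linear=[[12.6,7.6,1.5],[12.6,7.6,0.4],[12.6,7.5,-0.6],[12.5,7.6,-1.5],[9.5,5.5,-2],[0,0,0]], delta_rot=[[0,0,0],[0,0,0],[0,0,0],[0,0,0],[0,0,0],[0,0,0]], fingers=[5,5,5,5,5,5])

```text
time_s: 11.45
position: [0.5949, 0.3342, 0.2862]
orientation: [-0.681, -0.191, 0.187, 0.682]
force: [1.0, 0.8, 2.6]
finger_gap: 0.0079
```

```bash
python3 st.py
```

```text
t 11.45 p [0.5949 0.3342 0.2862] F [0.97 0.76 2.6 ] gap 0.007911548830318745 j [ 0.51  0.46  0.53  1.63 -0.    1.54]
jaw yaw 30.98 y axis [ 0.004  0.002 -1.   ]
```

jog_arm(linear=[[0,0,0],[0,0,0],[-9.5,-5.5,2],[-12.5,-7.6,1.5],[-12.6,-7.5,0.6],[-12.6,-7.6,-0.4],[-12.6,-7.6,-1.5],[-12.4,-7.4,-2.5],[-12.3,-7.4,-3.4],[-12.0,-7.2,-4.4],[-11.8,-7.1,-5.4],[-11.4,-6.8,-6.2],[-11.0,-6.7,-7.2],[-10.5,-6.3,-8.1],[-10.1,-6.1,-8.8],[-9.5,-5.7,-9.7],[-9.0,-5.4,-10.4],[-8.3,-4.9,-11.0],[-7.6,-4.6,-11.8],[-6.9,-4.2,-12.2]], delta_rot=[[0,0,0],[0,0,0],[0,0,0],[0,0,0],[0,0,0],[0,0,0],[0,0,0],[0,0,0],[0,0,0],[0,0,0],[0,0,0],[0,0,0],[0,0,0],[0,0,0],[0,0,0],[0,0,0],[0,0,0],[0,0,0],[0,0,0],[0,0,0]], fingers=[5,5,5,5,5,5,5,5,5,5,5,5,5,5,5,5,5,5,5,5])

```text
time_s: 13.45
position: [0.402, 0.2186, 0.1868]
orientation: [-0.681, -0.191, 0.187, 0.682]
force: [0.9, 0.2, 6.6]
finger_gap: 0.0081
```

```bash
python3 st.py
```

```text
t 13.45 p [0.402  0.2186 0.1868] F [0.88 0.16 6.61] gap 0.008098558028736809 j [ 0.5  -0.   -0.27  1.29  0.    1.53]
jaw yaw 30.98 y axis [ 0.005  0.003 -1.   ]
```

jog_arm(linear=[[-6.2,-3.7,-12.9],[-5.5,-3.3,-13.2],[-4.6,-2.8,-13.7],[-3.8,-2.3,-14.1],[-3.0,-1.8,-14.3],[-2.2,-1.3,-14.5],[-1.3,-0.7,-14.6],[-0.4,-0.3,-14.7],[0,0,-4],[0,0,0],[0,0,0],[0,0,0]], delta_rot=[[0,0,0],[0,0,0],[0,0,0],[0,0,0],[0,0,0],[0,0,0],[0,0,0],[0,0,0],[0,0,0],[0,0,0],[0,0,0],[0,0,0]], fingers=[5,5,5,5,5,5,5,5,5,5,5,5])

```text
time_s: 14.65
position: [0.3732, 0.2014, 0.0695]
orientation: [0.682, 0.189, -0.189, -0.681]
force: [-6.3, -4.5, 6.2]
finger_gap: 0.0081
```

```bash
python3 st.py
```

```text
t 14.65 p [0.3732 0.2014 0.0695] F [-6.29 -4.53  6.25] gap 0.008126297486587126 j [ 0.5  -0.01 -0.54  1.04 -0.    1.53]
jaw yaw 30.98 y axis [-0.001 -0.    -1.   ]
```

jog_arm(linear=[[0,0,-4],[0,0,0],[0,0,4],[0,0,0],[0,0,0],[0,0,20],[0,0,40],[0,0,45],[0,0,45],[0,0,40],[0,0,0]], delta_rot=[[0,0,0],[0,0,0],[0,0,0],[0,0,0],[0,0,0],[0,0,0],[0,0,0],[0,0,0],[0,0,0],[0,0,0],[0,0,0]], fingers=[5,5,40,45,45,45,45,45,45,45,45])

```text
time_s: 15.75
position: [0.3759, 0.203, 0.2634]
orientation: [-0.681, -0.192, 0.186, 0.682]
force: [0.4, 0.1, -0.5]
finger_gap: 0.0383
```

```bash
python3 st.py; python3 bars.py 3; cat > vials.py <<'E'
from h import *
import sys
t=robot.grab_frame('top'); save(t,'t'+sys.argv[1])
hsv=cv2.cvtColor(t['frame'],cv2.COLOR_RGB2HSV)
R={'blue':((100,120,60),(130,255,255),.072),'green':((45,120,50),(75,255,255),.072),'white':((0,0,150),(180,60,255),.072),'red':((0,200,100),(4,255,255),.008)}
for n,(a,b,z) in R.items():
    m=cv2.inRange(hsv,a,b); m[:180]=0;m[320:]=0;m[:,:345]=0;m[:,480:]=0
    k,l,st,c=cv2.connectedComponentsWithStats(m)
    for i in range(1,k):
        if st[i,4]>25: print(n,st[i],c[i].round(1),onz(t,*c[i],z).round(4),depthpt(t,*c[i]).round(3))
# anything standing on bench, 60..90 mm high: cap tops incl. black
H,W=480,640;F=foc(t);u,v=np.meshgrid(np.arange(W),np.arange(H));d=np.stack([(u-t['cx'])/F,-(v-t['cy'])/F,-np.ones((H,W))],-1)*t['range_z'][...,None]
P=d@np.array(t['pose'])[:3,:3].T+np.array(t['pose'])[:3,3]
m=((P[...,2]>.06)&(P[...,2]<.085)&(P[...,0]>.15)&(P[...,0]<.72)&(P[...,1]<-.1)&(P[...,1]>-.5)).astype(np.uint8)
k,l,st,c=cv2.connectedComponentsWithStats(m)
for i in range(1,k):
    if st[i,4]>25: print('cap',st[i],c[i].round(1),onz(t,*c[i],.072).round(4))
E
python3 vials.py 4
```

```text
t 15.75 p [0.3759 0.203  0.2634] F [ 0.42  0.1  -0.51] gap 0.03828396684428365 j [ 0.5  -0.06 -0.17  1.46  0.    1.53]
jaw yaw 30.98 y axis [ 0.007  0.004 -1.   ]
w [314 164  10 109 947] [318.8 217.4] z93 [0.3724 0.2023 0.092 ] med [0.3724 0.2026 0.0917]
t [227 128  54  19 241] [253.2 136.5] z93 [0.7617 0.1032 0.092 ] med [0.6912 0.0752 0.3024]
t [189 306  34  23 155] [205.5 316. ] z93 [0.376  0.1925 0.092 ] med [0.376  0.1929 0.0927]
blue [383 226  10  10  82] [387.5 230.2] [ 0.56   -0.1867  0.072 ] [ 0.56  -0.187  0.071]
green [430 293  11  11  97] [434.8 298.2] [ 0.4157 -0.2841  0.072 ] [ 0.416 -0.284  0.07 ]
white [442 232  11  11  95] [446.7 236.8] [ 0.5462 -0.3125  0.072 ] [ 0.546 -0.312  0.072]
red [391 193  13  11  49] [397.9 196.1] [ 0.6494 -0.2174  0.008 ] [ 0.641 -0.213  0.047]
cap [382 225  11  12 103] [387.1 230.8] [ 0.5587 -0.1859  0.072 ]
cap [441 232  12  12 107] [446.2 237.7] [ 0.5442 -0.3113  0.072 ]
cap [390 272  11  11 102] [395.1 277. ] [ 0.4601 -0.2016  0.072 ]
cap [429 294  12  11 109] [434.5 299. ] [ 0.4142 -0.2834  0.072 ]
cap [491 328  15  29  91] [495.4 340.7] [ 0.3288 -0.407   0.072 ]
```

View pics/t4.png

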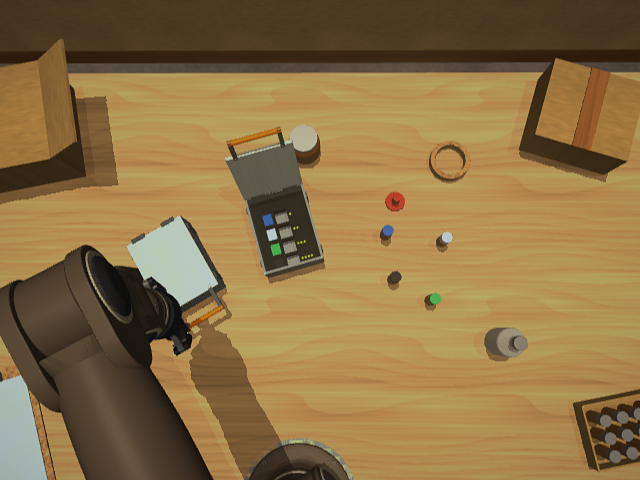

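jog_arm(linear=[[16.8,-35.4,0],[16.8,-35.4,0],[16.8,-35.4,0],[16.8,-35.4,0],[16.8,-35.4,0],[16.8,-35.4,0],[16.8,-35.4,0],[16.8,-35.4,0],[16.8,-35.4,0],[16.8,-35.4,0],[16.8,-35.4,0],[0,0,-30],[0,0,-20],[0,0,0],[0,0,0]], delta_rot=[[0,0,0.119],[0,0,0.119],[0,0,0.119],[0,0,0.119],[0,0,0.119],[0,0,0.119],[0,0,0.119],[0,0,0.119],[0,0,0.119],[0,0,0.119],[0,0,0.119],[0,0,0],[0,0,0],[0,0,0],[0,0,0]], fingers=[60,60,60,60,60,60,60,60,60,60,60,60,60,60,60])

```text
time_s: 17.4
position: [0.558, -0.1872, 0.2071]
orientation: [-0.425, -0.564, 0.565, 0.427]
force: [-0.5, 0.6, -0.0]
finger_gap: 0.0512
```

```bash
python3 st.py; python3 -c "
from h import *
f=robot.grab_frame('wrist'); save(f,'w5'); np.savez('f_w5.npz',**f)"
```

```text
t 17.4 p [ 0.558  -0.1872  0.2071] F [-0.51  0.64 -0.02] gap 0.051220276743163595 j [-0.32  0.25  0.06  1.38 -0.   -0.6 ]
jaw yaw 105.99 y axis [-0.003  0.001 -1.   ]
```

View pics/w5.png

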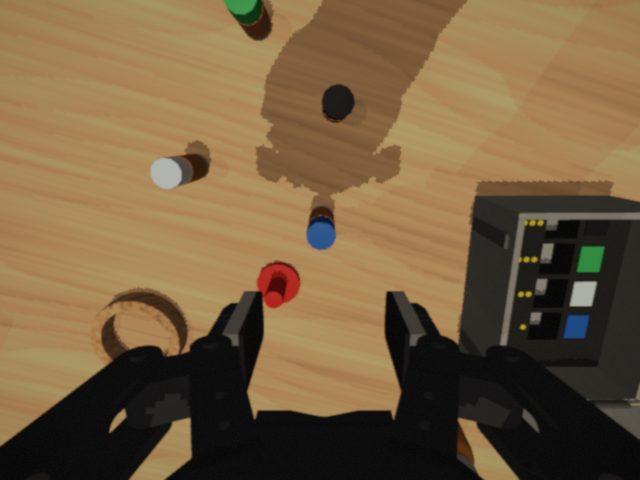

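```bash
cat > cap.py <<'E'
from h import *
import sys
def capc(f,lo,hi,z,roi=None):
    hsv=cv2.cvtColor(f['frame'],cv2.COLOR_RGB2HSV); m=cv2.inRange(hsv,lo,hi)
    if roi: 
        k=np.zeros_like(m); k[roi[1]:roi[3],roi[0]:roi[2]]=1; m=m*k
    n,l,st,c=cv2.connectedComponentsWithStats(m)
    out=[]
    for i in range(1,n):
        if st[i,4]>150: out.append((c[i].round(1),st[i,4],onz(f,*c[i],z).round(4),depthpt(f,*c[i]).round(4)))
    return out
E
python3 - <<'E'
from cap import *
f=dict(np.load('f_w5.npz'))
for r in capc(f,(100,120,60),(130,255,255),.072,(250,180,400,280)): print('blue',r)
im=cv2.cvtColor(f['frame'],cv2.COLOR_RGB2BGR)
a=np.radians(16);c,s=np.cos(a),np.sin(a)
def W(x,y,z): return (.5655+c*x-s*y,.0368+s*x+c*y,z)
for x in (.035,.001,-.033,-.067):
    q=np.array([proj(f,W(x+dx*.0145,dy*.0145,.038)) for dx,dy in((1,1),(1,-1),(-1,-1),(-1,1))])
    print(q.mean(0)); cv2.polylines(im,[q.astype(int)],True,(255,0,255),1)
q=np.array([proj(f,W(dx*.085,dy*.065,.084)) for dx,dy in((1,1),(1,-1),(-1,-1),(-1,1))]); cv2.polylines(im,[q.astype(int)],True,(0,255,255),1)
cv2.imwrite('pics/w5p.png',cv2.resize(im[170:420,440:640],None,fx=2.4,fy=2.4))
E
```

```text
blue (array([320.7, 234.2]), np.int32(624), array([ 0.5618, -0.189 ,  0.072 ]), array([ 0.5619, -0.189 ,  0.0715]))
[547.13462633 326.98624782]
[553.37033599 294.22309883]
[559.96272141 259.58592747]
[566.94329071 222.90918527]
```

View pics/w5p.png

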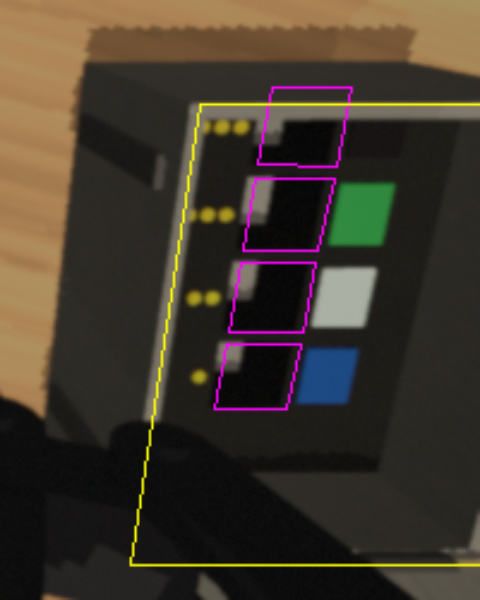

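jog_arm(linear=[[3.8,-1.8,-38],[0,0,-40],[0,0,-40],[0,0,-35],[0,0,-15],[0,0,0],[0,0,0],[0,0,0],[0,0,0],[0,0,0],[0,0,0]], delta_rot=[[0,0,0],[0,0,0],[0,0,0],[0,0,0],[0,0,0],[0,0,0],[0,0,0],[0,0,0],[0,0,0],[0,0,0],[0,0,0]], fingers=[60,60,60,60,60,60,10,10,10,10,10], squeeze=35)

```text
time_s: 18.55
position: [0.564, -0.1896, 0.0424]
orientation: [0.427, 0.565, -0.564, -0.424]
force: [0.1, 1.1, 6.4]
finger_gap: 0.0232
```

```bash
python3 st.py; python3 - <<'E'
import numpy as np
a=np.radians(16);c,s=np.cos(a),np.sin(a)
for i,x in enumerate((.035,.001,-.033,-.067)): print(i+1,.5655+c*x,.0368+s*x)
E
```

```text
t 18.55 p [ 0.564  -0.1896  0.0424] F [0.15 1.14 6.37] gap 0.023153253292123196 j [-0.32  0.32 -0.22  1.03  0.   -0.6 ]
jaw yaw 105.99 y axis [ 0.004 -0.001 -1.   ]
1 0.5991441593578412 0.046447307453594974
2 0.5664612616959384 0.037075637355816995
3 0.5337783640340354 0.027703967258039027
4 0.5010954663721326 0.018332297160261055
```

jog_arm(linear=[[0,0,20],[0,0,40],[0,0,40],[0,0,40],[6,39.4,0],[6,39.4,0],[6,39.4,0],[6,39.4,0],[6,39.4,0],[6,39.4,0],[0,0,-10],[0,0,0],[0,0,0]], delta_rot=[[0,0,0],[0,0,0],[0,0,0],[0,0,0],[0,0,0],[0,0,0],[0,0,0],[0,0,0],[0,0,0],[0,0,0],[0,0,0],[0,0,0],[0,0,0]], fingers=[10,10,10,10,10,10,10,10,10,10,10,10,10])

```text
time_s: 19.85
position: [0.5982, 0.0464, 0.1702]
orientation: [-0.426, -0.564, 0.565, 0.426]
force: [0.2, -0.7, -1.7]
finger_gap: 0.0229
```

```bash
python3 st.py; python3 -c "
from h import *
f=robot.grab_frame('wrist'); save(f,'w6');f=robot.grab_frame('scene'); save(f,'s6')
"
```

```text
t 19.85 p [0.5982 0.0464 0.1702] F [ 0.19 -0.72 -1.73] gap 0.022902916772371225 j [ 0.08  0.27  0.01  1.31 -0.   -0.2 ]
jaw yaw 105.95 y axis [-0. -0. -1.]
```

View pics/w6.png

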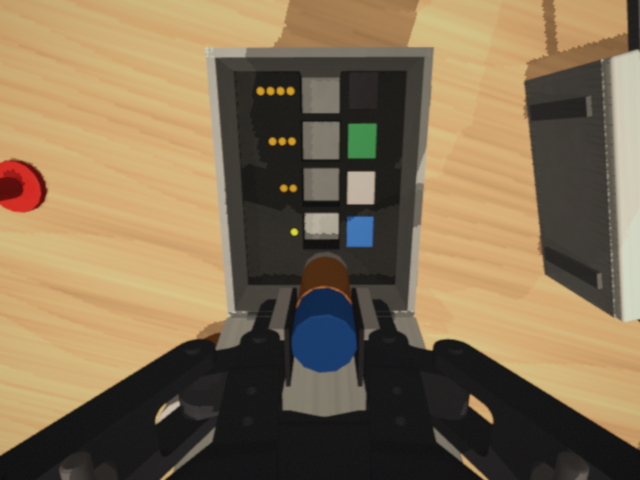

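View pics/s6.png

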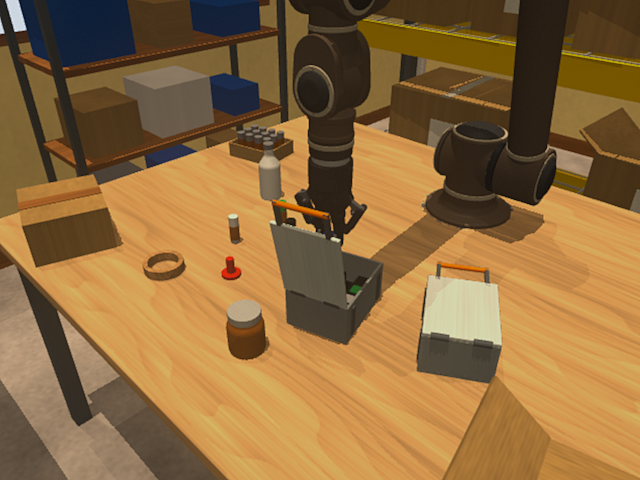

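```bash
cat > held.py <<'E'
from cap import *
import sys
# held vial: cap top disc seen by the wrist camera; world xy of cap top & foot guess
f=robot.grab_frame('wrist'); zt=float(sys.argv[1]); lo=eval(sys.argv[2]); hi=eval(sys.argv[3])
hsv=cv2.cvtColor(f['frame'],cv2.COLOR_RGB2HSV); m=cv2.inRange(hsv,lo,hi); m[:240]=0; m[:,:270]=0; m[:,380:]=0
n,l,st,c=cv2.connectedComponentsWithStats(m); i=1+np.argmax(st[1:,4]); k=np.argwhere(l==i)
top=k[k[:,0]>st[i,1]+st[i,3]-66]
b=st[i]; u=b[0]+b[2]/2; r=b[2]/2; v=b[1]+b[3]-r*0.97
print(st[i],u,v,onz(f,u,v,zt).round(4), robot.observe()['position'].round(4))
E
python3 held.py .1998 "(100,120,40)" "(130,255,255)"
```

```text
[ 291  289   67   83 4403] 324.5 339.505 [0.5962 0.045  0.1998] [0.5986 0.0459 0.1707]
```

jog_arm(linear=[[2.0,1,0],[0,0,-35],[0,0,-30],[0,0,-20],[0,0,0]], delta_rot=[[0,0,0],[0,0,0],[0,0,0],[0,0,0],[0,0,0]], fingers=[10,10,10,10,10])

```text
time_s: 20.5
position: [0.5987, 0.0474, 0.0822]
orientation: [-0.424, -0.563, 0.566, 0.427]
force: [0.8, -0.7, -0.3]
finger_gap: 0.0231
```

```bash
python3 st.py; python3 held.py .115 "(100,120,40)" "(130,255,255)"; python3 -c "
from h import *
f=robot.grab_frame('wrist'); save(f,'w7')"
```

```text
t 20.5 p [0.5987 0.0474 0.0822] F [ 0.79 -0.73 -0.31] gap 0.023103968169983193 j [ 0.08  0.31 -0.14  1.13  0.   -0.2 ]
jaw yaw 105.93 y axis [-0.005 -0.    -1.   ]
[ 291  289   67   84 4444] 324.5 340.505 [0.5948 0.046  0.115 ] [0.5997 0.0476 0.0843]
```

View pics/w7.png

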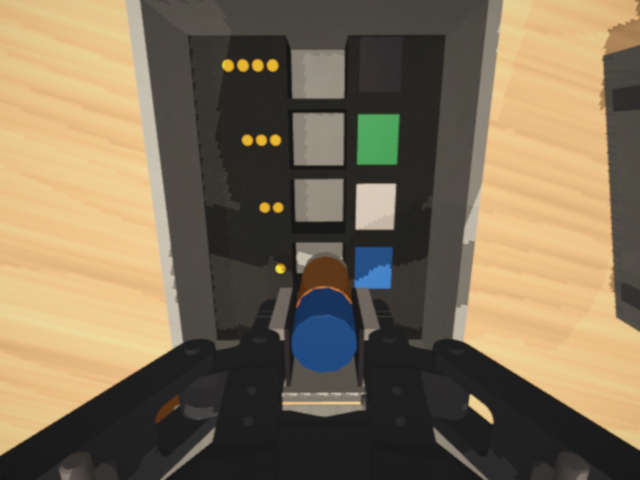

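```bash
cat > pk.py <<'E'
from h import *
f=robot.grab_frame('wrist'); g=cv2.cvtColor(f['frame'],cv2.COLOR_RGB2HSV); print(robot.observe()['position'].round(4))
a=np.radians(16);c,s=np.cos(a),np.sin(a)
im=cv2.cvtColor(f['frame'],cv2.COLOR_RGB2BGR)
for x in (.035,.001,-.033,-.067):
    X,Y=.5655+c*x,.0368+s*x
    q=np.array([proj(f,(X+c*p*.0145-s*r*.0145,Y+s*p*.0145+c*r*.0145,.038)) for p,r in((1,1),(1,-1),(-1,-1),(-1,1))])
    print(np.round(proj(f,(X,Y,.038)),1)); cv2.polylines(im,[q.round().astype(int)],True,(255,0,255),1)
cv2.imwrite('pics/pk.png',cv2.resize(im[0:400,160:500],None,fx=1.5,fy=1.5))
E
python3 pk.py
```

```text
[0.6013 0.0479 0.0865]
[323.3 265.9]
[323.2 205.3]
[323.2 138.4]
[323.2  64.1]
```

View pics/pk.png

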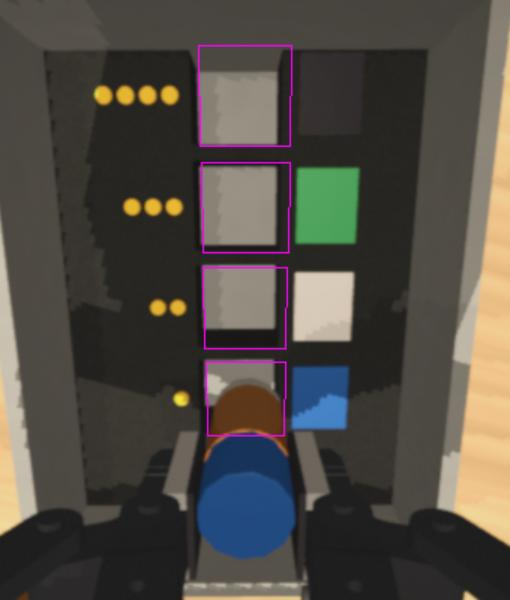

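```bash
python3 held.py .116 "(100,120,40)" "(130,255,255)";python3 held.py .116 "(100,120,40)" "(130,255,255)"
```

```text
[ 291  289   67   84 4445] 324.5 340.505 [0.5991 0.047  0.116 ] [0.6016 0.048  0.0869]
[ 291  289   67   84 4447] 324.5 340.505 [0.5996 0.0472 0.116 ] [0.6016 0.048  0.087 ]
```

jog_arm(linear=[[0,-2.4,0],[0,0,0],[0,0,-10],[0,0,-10],[0,0,0],[0,0,0]], delta_rot=[[0,0,0],[0,0,0],[0,0,0],[0,0,0],[0,0,0],[0,0,0]], fingers=[10,10,10,10,10,10])

```text
time_s: 21.35
position: [0.6, 0.0457, 0.0643]
orientation: [-0.425, -0.564, 0.565, 0.426]
force: [0.1, 0.6, -0.4]
finger_gap: 0.023
```

```bash
python3 st.py; python3 pk.py
```

```text
t 21.35 p [0.6    0.0457 0.0643] F [ 0.13  0.57 -0.44] gap 0.02295016256087874 j [ 0.08  0.32 -0.17  1.09  0.   -0.2 ]
jaw yaw 105.99 y axis [-0.002 -0.    -1.   ]
[0.6003 0.0457 0.0648]
[326.7 283.2]
[326.9 216.3]
[327.1 141.7]
[327.4  57.9]
```

View pics/pk.png

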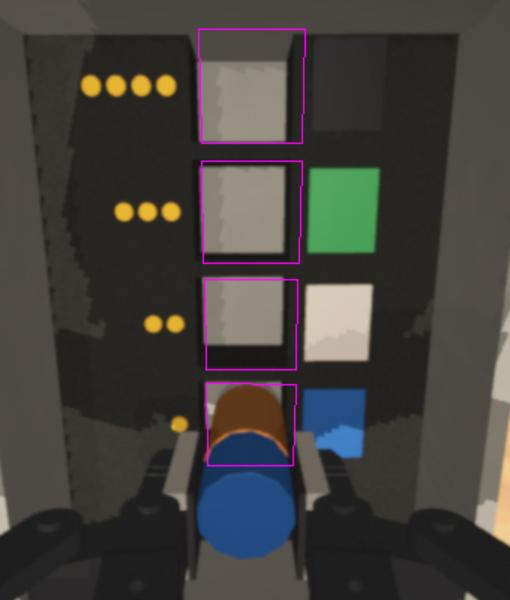

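jog_arm(linear=[[0,0,-10],[0,0,-5],[0,0,0],[0,0,0],[0,0,0]], delta_rot=[[0,0,0],[0,0,0],[0,0,0],[0,0,0],[0,0,0]], fingers=[10,10,10,10,10])

```text
time_s: 21.9
position: [0.6007, 0.0459, 0.0502]
orientation: [0.426, 0.565, -0.564, -0.426]
force: [0.8, 1.3, 2.0]
finger_gap: 0.0231
```

```bash
python3 st.py
```

```text
t 21.9 p [0.6007 0.0459 0.0502] F [0.78 1.32 1.99] gap 0.023065333057514667 j [ 0.08  0.33 -0.19  1.06  0.   -0.2 ]
jaw yaw 105.99 y axis [ 0.  0. -1.]
```

jog_arm(linear=[[0,0,0],[0,0,0],[0,0,0],[0,0,20],[0,0,40],[0,0,45],[0,0,45],[-6.7,-44.8,0],[-6.7,-44.8,0],[-6.7,-44.8,0],[-6.7,-44.8,0],[-6.7,-44.8,0],[-6.7,-44.8,0],[-6.7,-44.8,0],[-6.7,-44.8,0],[0,0,0],[0,0,0],[0,0,0],[0,0,0]], delta_rot=[[0,0,0],[0,0,0],[0,0,0],[0,0,0],[0,0,0],[0,0,0],[0,0,0],[0,0,0],[0,0,0],[0,0,0],[0,0,0],[0,0,0],[0,0,0],[0,0,0],[0,0,0],[0,0,0],[0,0,0],[0,0,0],[0,0,0]], fingers=[50,50,50,50,50,50,50,55,55,55,55,55,55,55,55,55,55,55,55])

```text
time_s: 23.8
position: [0.5473, -0.3114, 0.2003]
orientation: [0.425, 0.565, -0.565, -0.425]
force: [-0.2, 1.1, 0.2]
finger_gap: 0.047
```

```bash
python3 st.py; python3 -c "
from h import *
f=robot.grab_frame('wrist'); save(f,'w8'); np.savez('f_w8.npz',**f)
from cap import *
for r in capc(f,(0,0,150),(180,60,255),.072,(230,150,420,320)): print('white',r)
"; python3 vials.py 8
```

```text
t 23.8 p [ 0.5473 -0.3114  0.2003] F [-0.18  1.05  0.22] gap 0.04695474908290814 j [-0.52  0.33  0.15  1.39  0.   -0.8 ]
jaw yaw 106.09 y axis [ 0.  0. -1.]
white (array([319.7, 234.2]), np.int32(556), array([ 0.5499, -0.3145,  0.072 ]), array([ 0.5501, -0.3144,  0.0712]))
white [442 234  10   8  44] [445.7 237.4] [ 0.5448 -0.3104  0.072 ] [ 0.545 -0.31   0.073]
red [386 193  18  16  61] [397.4 197. ] [ 0.6472 -0.2162  0.008 ] [ 0.638 -0.212  0.047]
cap [440 235  12   9  57] [445.  238.9] [ 0.5415 -0.3087  0.072 ]
cap [390 272  11  11 103] [395.1 277. ] [ 0.46   -0.2015  0.072 ]
```

View pics/t8.png

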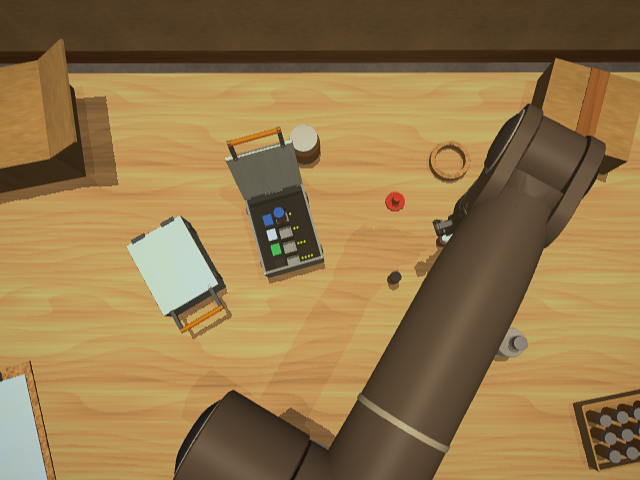

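View pics/w8.png

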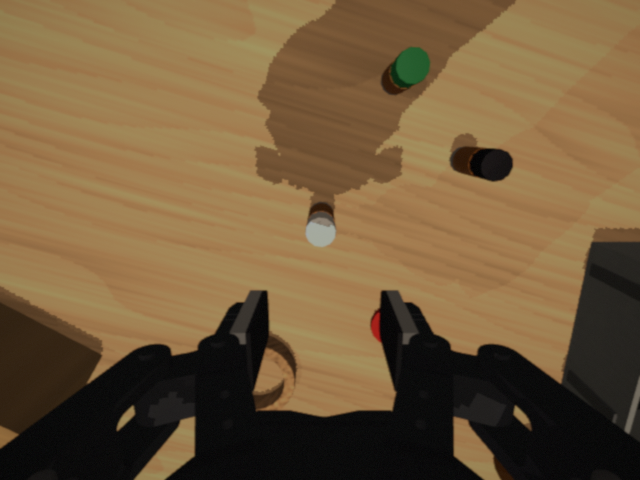

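jog_arm(linear=[[2.2,-2.6,-30],[0,0,-40],[0,0,-40],[0,0,-35],[0,0,-14],[0,0,0],[0,0,0],[0,0,0],[0,0,0],[0,0,0],[0,0,0],[0,0,0]], delta_rot=[[0,0,0],[0,0,0],[0,0,0],[0,0,0],[0,0,0],[0,0,0],[0,0,0],[0,0,0],[0,0,0],[0,0,0],[0,0,0],[0,0,0]], fingers=[55,55,55,55,55,55,55,10,10,10,10,10])

```text
time_s: 25.1
position: [0.5504, -0.3159, 0.0435]
orientation: [0.427, 0.565, -0.564, -0.424]
force: [-0.4, 1.2, 6.5]
finger_gap: 0.023
```

```bash
python3 st.py
```

```text
t 25.1 p [ 0.5504 -0.3159  0.0435] F [-0.38  1.21  6.54] gap 0.0229845281851168 j [-0.52  0.38 -0.12  1.06  0.   -0.8 ]
jaw yaw 105.98 y axis [ 0.004 -0.002 -1.   ]
```

jog_arm(linear=[[0,0,20],[0,0,40],[0,0,45],[0,0,45],[2.2,44,0],[2.2,44,0],[2.2,44,0],[2.2,44,0],[2.2,44,0],[2.2,44,0],[2.2,44,0],[2.2,44,0],[0,0,-10],[0,0,-40],[0,0,-35],[0,0,-20],[0,0,0],[0,0,0],[0,0,0],[0,0,0]], delta_rot=[[0,0,0],[0,0,0],[0,0,0],[0,0,0],[0,0,0],[0,0,0],[0,0,0],[0,0,0],[0,0,0],[0,0,0],[0,0,0],[0,0,0],[0,0,0],[0,0,0],[0,0,0],[0,0,0],[0,0,0],[0,0,0],[0,0,0],[0,0,0]], fingers=[10,10,10,10,10,10,10,10,10,10,10,10,10,10,10,10,10,10,10,10])

```text
time_s: 27.1
position: [0.5678, 0.0365, 0.0879]
orientation: [0.426, 0.565, -0.564, -0.425]
force: [-0.5, -0.3, -0.1]
finger_gap: 0.023
```

```bash
python3 st.py; python3 pk.py; python3 held.py .116 "(0,0,120)" "(180,60,255)"
```

```text
t 27.1 p [0.5678 0.0365 0.0879] F [-0.55 -0.3  -0.07] gap 0.022958952722604193 j [ 0.06  0.24 -0.21  1.11 -0.   -0.21]
jaw yaw 105.97 y axis [ 0.003  0.    -1.   ]
[0.5676 0.0366 0.0877]
[326.2 320.1]
[326.4 265.5]
[326.5 205.6]
[326.7 139.5]
[ 292  285   65   83 4308] 324.5 336.475 [0.5646 0.0355 0.116 ] [0.5675 0.0366 0.0874]
```

View pics/pk.png

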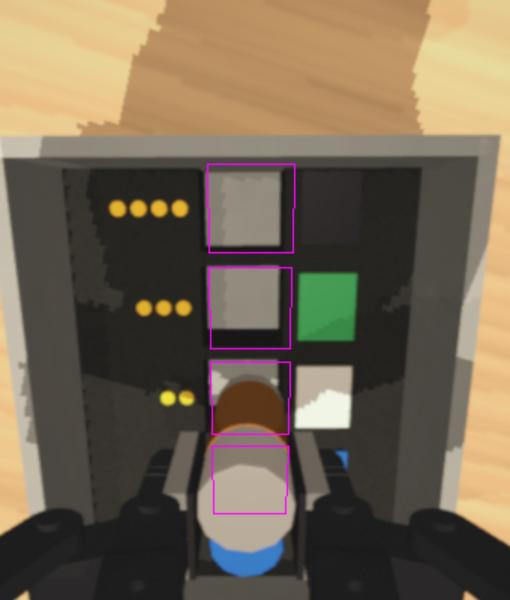

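jog_arm(linear=[[1,-1,0],[0,0,-10],[0,0,-10],[0,0,-10],[0,0,-6],[0,0,0],[0,0,0],[0,0,0]], delta_rot=[[0,0,0],[0,0,0],[0,0,0],[0,0,0],[0,0,0],[0,0,0],[0,0,0],[0,0,0]], fingers=[10,10,10,10,10,10,10,10])

```text
time_s: 28.0
position: [0.5679, 0.0365, 0.0509]
orientation: [0.425, 0.566, -0.564, -0.426]
force: [-1.8, 2.6, 9.7]
finger_gap: 0.0231
```

```bash
python3 st.py
```

```text
t 28.0 p [0.5679 0.0365 0.0509] F [-1.8   2.64  9.72] gap 0.02308747171944184 j [ 0.06  0.27 -0.27  1.03  0.   -0.22]
jaw yaw 106.01 y axis [ 0.001  0.002 -1.   ]
```

jog_arm(linear=[[0,0,0],[0,0,0],[0,0,0],[0,0,20],[0,0,40],[0,0,45],[0,0,45],[-18.9,-40.1,0],[-18.9,-40.1,0],[-18.9,-40.1,0],[-18.9,-40.1,0],[-18.9,-40.1,0],[-18.9,-40.1,0],[-18.9,-40.1,0],[-18.9,-40.1,0],[0,0,0],[0,0,0],[0,0,0],[0,0,0]], delta_rot=[[0,0,0],[0,0,0],[0,0,0],[0,0,0],[0,0,0],[0,0,0],[0,0,0],[0,0,0],[0,0,0],[0,0,0],[0,0,0],[0,0,0],[0,0,0],[0,0,0],[0,0,0],[0,0,0],[0,0,0],[0,0,0],[0,0,0]], fingers=[50,50,50,50,50,50,50,55,55,55,55,55,55,55,55,55,55,55,55])

```text
time_s: 29.9
position: [0.417, -0.2842, 0.2001]
orientation: [0.425, 0.565, -0.565, -0.425]
force: [-0.7, 0.2, -1.0]
finger_gap: 0.0467
```

```bash
python3 st.py; python3 -c "
from h import *
f=robot.grab_frame('wrist'); save(f,'w9'); np.savez('f_w9.npz',**f)
from cap import *
for r in capc(f,(45,80,30),(80,255,255),.072,(230,100,420,320)): print('green',r)
"; python3 vials.py 9
```

```text
t 29.9 p [ 0.417  -0.2842  0.2001] F [-0.65  0.24 -1.02] gap 0.04670374647214119 j [-0.6   0.09 -0.15  1.33  0.   -0.88]
jaw yaw 106.09 y axis [-0.  0. -1.]
green (array([321.6, 229.5]), np.int32(787), array([ 0.4156, -0.2868,  0.072 ]), array([ 0.4157, -0.2868,  0.0715]))
red [386 193  18  11  49] [396.9 196.2] [ 0.6492 -0.2149  0.008 ] [ 0.641 -0.211  0.044]
cap [390 272  11  11 102] [395.1 277. ] [ 0.4601 -0.2016  0.072 ]
```

View pics/t9.png

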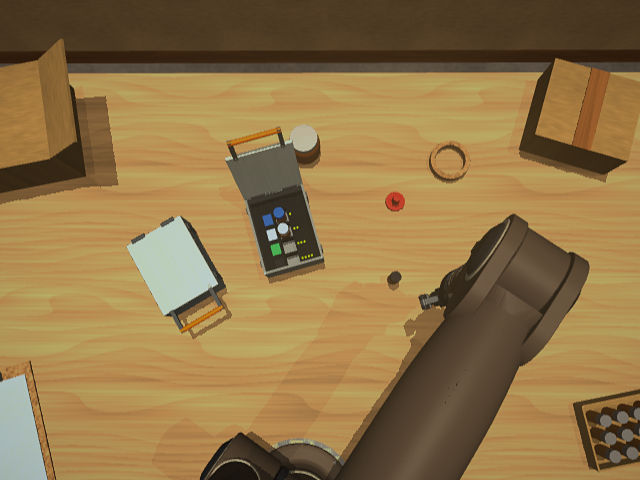

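View pics/w9.png

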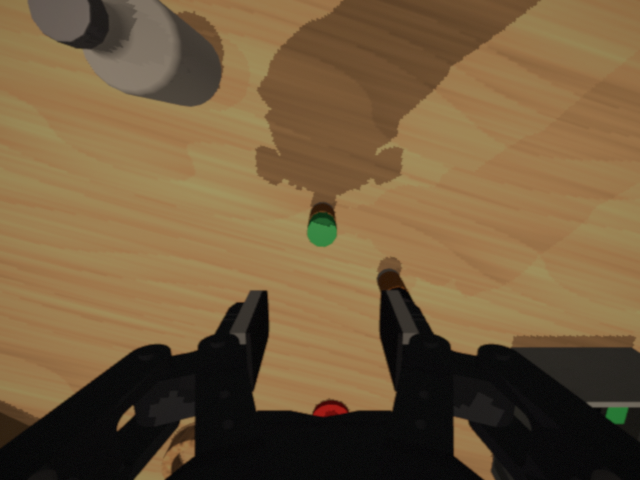

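jog_arm(linear=[[1,-2.6,-30],[0,0,-40],[0,0,-40],[0,0,-35],[0,0,-14],[0,0,0],[0,0,0],[0,0,0],[0,0,0],[0,0,0],[0,0,0],[0,0,0]], delta_rot=[[0,0,0],[0,0,0],[0,0,0],[0,0,0],[0,0,0],[0,0,0],[0,0,0],[0,0,0],[0,0,0],[0,0,0],[0,0,0],[0,0,0]], fingers=[55,55,55,55,55,55,55,10,10,10,10,10])

```text
time_s: 31.2
position: [0.4186, -0.2882, 0.0428]
orientation: [0.427, 0.565, -0.564, -0.425]
force: [0.0, 0.6, 7.1]
finger_gap: 0.023
```

```bash
python3 st.py
```

```text
t 31.2 p [ 0.4186 -0.2882  0.0428] F [0.03 0.57 7.08] gap 0.02295596088144549 j [-0.6   0.16 -0.42  0.99  0.   -0.88]
jaw yaw 105.99 y axis [ 0.003 -0.001 -1.   ]
```

jog_arm(linear=[[0,0,20],[0,0,40],[0,0,45],[0,0,45],[14.6,39.4,0],[14.6,39.4,0],[14.6,39.4,0],[14.6,39.4,0],[14.6,39.4,0],[14.6,39.4,0],[14.6,39.4,0],[14.6,39.4,0],[0,0,-10],[0,0,-40],[0,0,-35],[0,0,-20],[0,0,0],[0,0,0],[0,0,0],[0,0,0]], delta_rot=[[0,0,0],[0,0,0],[0,0,0],[0,0,0],[0,0,0],[0,0,0],[0,0,0],[0,0,0],[0,0,0],[0,0,0],[0,0,0],[0,0,0],[0,0,0],[0,0,0],[0,0,0],[0,0,0],[0,0,0],[0,0,0],[0,0,0],[0,0,0]], fingers=[10,10,10,10,10,10,10,10,10,10,10,10,10,10,10,10,10,10,10,10])

```text
time_s: 33.2
position: [0.5354, 0.0273, 0.0879]
orientation: [0.426, 0.565, -0.564, -0.425]
force: [-0.4, -0.5, -0.8]
finger_gap: 0.0227
```

```bash
python3 st.py; python3 pk.py; python3 held.py .116 "(45,80,30)" "(80,255,255)"
```

```text
t 33.2 p [0.5354 0.0273 0.0879] F [-0.36 -0.48 -0.75] gap 0.02271500791612872 j [ 0.05  0.18 -0.29  1.1  -0.   -0.23]
jaw yaw 105.97 y axis [ 0.003  0.    -1.   ]
[0.5353 0.0274 0.0876]
[326.  369.5]
[326.1 319.6]
[326.2 265. ]
[326.4 205. ]
[ 290  289   68   83 4499] 324.0 339.02 [0.5332 0.0264 0.116 ] [0.5351 0.0274 0.0874]
```

View pics/pk.png

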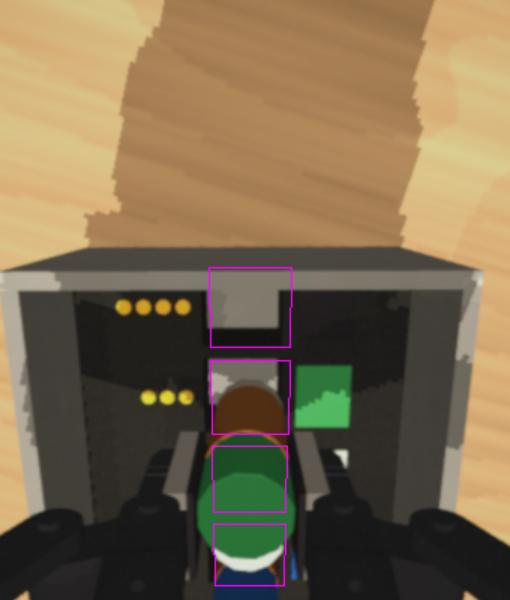

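jog_arm(linear=[[0,-1,0],[0,0,-10],[0,0,-10],[0,0,-10],[0,0,-6],[0,0,0],[0,0,0],[0,0,0]], delta_rot=[[0,0,0],[0,0,0],[0,0,0],[0,0,0],[0,0,0],[0,0,0],[0,0,0],[0,0,0]], fingers=[10,10,10,10,10,10,10,10])

```text
time_s: 34.1
position: [0.5344, 0.0271, 0.0503]
orientation: [0.425, 0.565, -0.564, -0.426]
force: [-0.9, 3.1, 4.2]
finger_gap: 0.0231
```

```bash
python3 st.py
```

```text
t 34.1 p [0.5344 0.0271 0.0503] F [-0.93  3.07  4.2 ] gap 0.02306547981872743 j [ 0.05  0.21 -0.35  1.02  0.   -0.23]
jaw yaw 106.01 y axis [ 0.     0.001 -1.   ]
```

jog_arm(linear=[[0,0,0],[0,0,0],[0,0,0],[0,0,20],[0,0,40],[0,0,45],[0,0,45],[-12.1,-38.2,0],[-12.1,-38.2,0],[-12.1,-38.2,0],[-12.1,-38.2,0],[-12.1,-38.2,0],[-12.1,-38.2,0],[0,0,0],[0,0,0],[0,0,0],[0,0,0]], delta_rot=[[0,0,0],[0,0,0],[0,0,0],[0,0,0],[0,0,0],[0,0,0],[0,0,0],[0,0,0],[0,0,0],[0,0,0],[0,0,0],[0,0,0],[0,0,0],[0,0,0],[0,0,0],[0,0,0],[0,0,0]], fingers=[50,50,50,50,50,50,50,55,55,55,55,55,55,55,55,55,55])

```text
time_s: 35.8
position: [0.4621, -0.2018, 0.2001]
orientation: [0.425, 0.565, -0.565, -0.425]
force: [0.5, -0.3, 0.7]
finger_gap: 0.0467
```

```bash
python3 st.py; python3 -c "
from h import *
f=robot.grab_frame('wrist'); save(f,'w10')
H,W=480,640;F=foc(f);u,v=np.meshgrid(np.arange(W),np.arange(H));d=np.stack([(u-f['cx'])/F,-(v-f['cy'])/F,-np.ones((H,W))],-1)*f['range_z'][...,None]
P=d@np.array(f['pose'])[:3,:3].T+np.array(f['pose'])[:3,3]
m=((P[...,2]>.066)&(P[...,2]<.078)).astype(np.uint8); m[:150]=0;m[300:]=0;m[:,:250]=0;m[:,400:]=0
n,l,st,c=cv2.connectedComponentsWithStats(m)
for i in range(1,n):
    if st[i,4]>100: print(st[i],c[i],onz(f,*c[i],.072).round(4))
"; python3 vials.py 10
```

```text
t 35.8 p [ 0.4621 -0.2018  0.2001] F [ 0.47 -0.26  0.71] gap 0.046696391147939574 j [-0.41  0.09 -0.15  1.33  0.   -0.69]
jaw yaw 106.08 y axis [-0.  0. -1.]
[306 218  31  30 726] [320.62672176 232.36914601] [ 0.463  -0.2046  0.072 ]
red [386 193  18  17 127] [394.9 199. ] [ 0.6426 -0.2105  0.008 ] [ 0.634 -0.206  0.047]
cap [491 328  14  29  96] [495.2 341.5] [ 0.3272 -0.4064  0.072 ]
```

View pics/t10.png

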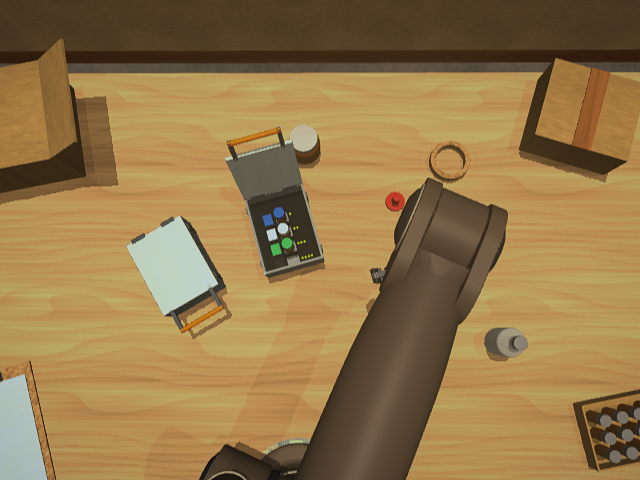

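View pics/w10.png

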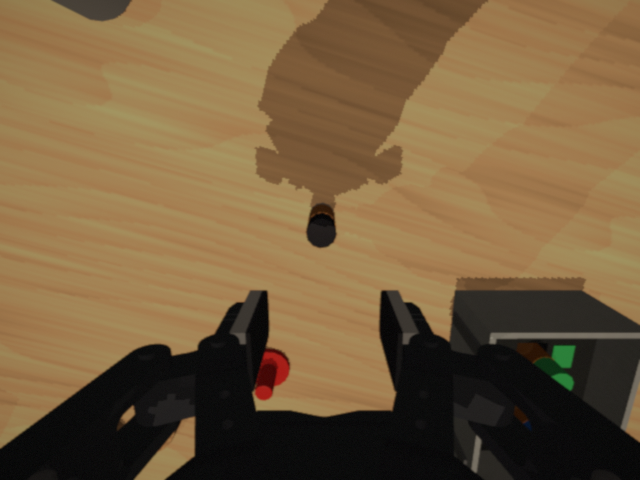

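Blue, white and green stand in pockets 1–3; the black cap is at (321,232), offset about (+1,-2.6) mm from the tool.

jog_arm(linear=[[1.5,-2.6,-30],[0,0,-40],[0,0,-40],[0,0,-35],[0,0,-14],[0,0,0],[0,0,0],[0,0,0],[0,0,0],[0,0,0],[0,0,0],[0,0,0]], delta_rot=[[0,0,0],[0,0,0],[0,0,0],[0,0,0],[0,0,0],[0,0,0],[0,0,0],[0,0,0],[0,0,0],[0,0,0],[0,0,0],[0,0,0]], fingers=[55,55,55,55,55,55,55,10,10,10,10,10])

```text
time_s: 37.1
position: [0.4643, -0.2056, 0.0427]
orientation: [0.427, 0.565, -0.564, -0.425]
force: [0.5, 2.1, 6.7]
finger_gap: 0.023
```

```bash
python3 st.py
```

```text
t 37.1 p [ 0.4643 -0.2056  0.0427] F [0.52 2.14 6.73] gap 0.023049740220389366 j [-0.42  0.16 -0.42  0.99  0.   -0.7 ]
jaw yaw 105.99 y axis [ 0.003 -0.001 -1.   ]
```

jog_arm(linear=[[0,0,20],[0,0,40],[0,0,45],[0,0,45],[6.4,37.3,0],[6.4,37.3,0],[6.4,37.3,0],[6.4,37.3,0],[6.4,37.3,0],[6.4,37.3,0],[0,0,-10],[0,0,-40],[0,0,-35],[0,0,-20],[0,0,0],[0,0,0],[0,0,0],[0,0,0]], delta_rot=[[0,0,0],[0,0,0],[0,0,0],[0,0,0],[0,0,0],[0,0,0],[0,0,0],[0,0,0],[0,0,0],[0,0,0],[0,0,0],[0,0,0],[0,0,0],[0,0,0],[0,0,0],[0,0,0],[0,0,0],[0,0,0]], fingers=[10,10,10,10,10,10,10,10,10,10,10,10,10,10,10,10,10,10])

```text
time_s: 38.9
position: [0.5025, 0.0183, 0.0877]
orientation: [0.426, 0.565, -0.564, -0.425]
force: [0.5, -0.6, 0.1]
finger_gap: 0.023
```

```bash
python3 st.py; python3 pk.py; python3 held.py .116 "(0,0,0)" "(180,255,70)"
```

```text
t 38.9 p [0.5025 0.0183 0.0877] F [ 0.46 -0.55  0.1 ] gap 0.02297276584089621 j [ 0.04  0.12 -0.36  1.08 -0.   -0.24]
jaw yaw 105.97 y axis [ 0.002 -0.    -1.   ]
[0.5024 0.0184 0.0875]
[325.2 415.8]
[325.3 370. ]
[325.4 320. ]
[325.5 265.4]
[  270   273   110   207 18901] 325.0 426.65 [0.5364 0.0281 0.116 ] [0.5022 0.0184 0.0873]
```

View pics/pk.png

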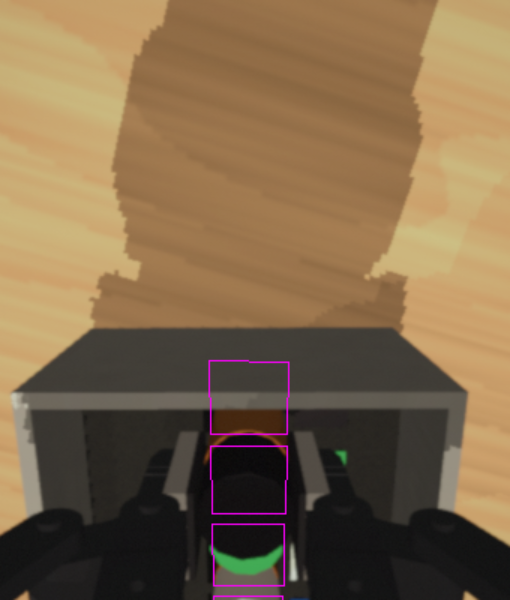

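jog_arm(linear=[[0.5,-1,0],[0,0,-10],[0,0,-10],[0,0,-10],[0,0,-6],[0,0,0],[0,0,0],[0,0,0]], delta_rot=[[0,0,0],[0,0,0],[0,0,0],[0,0,0],[0,0,0],[0,0,0],[0,0,0],[0,0,0]], fingers=[10,10,10,10,10,10,10,10])

```text
time_s: 39.8
position: [0.5022, 0.018, 0.0502]
orientation: [0.425, 0.565, -0.564, -0.426]
force: [-0.9, 2.8, 3.9]
finger_gap: 0.0232
```

```bash
python3 st.py
```

```text
t 39.8 p [0.5022 0.018  0.0502] F [-0.94  2.76  3.85] gap 0.02315446248933678 j [ 0.04  0.15 -0.42  1.    0.   -0.24]
jaw yaw 106.01 y axis [ 0.     0.001 -1.   ]
```

jog_arm(linear=[[0,0,0],[0,0,0],[0,0,0],[0,0,20],[0,0,40],[0,0,45],[0,0,45],[0,0,45],[0,0,45],[0,0,45],[0,0,20],[0,0,0]], delta_rot=[[0,0,0],[0,0,0],[0,0,0],[0,0,0],[0,0,0],[0,0,0],[0,0,0],[0,0,0],[0,0,-0.1],[0,0,-0.14],[0,0,-0.14],[0,0,-0.12]], fingers=[50,50,50,50,50,50,50,50,50,50,50,50])

```text
time_s: 41.0
position: [0.5032, 0.0174, 0.3587]
orientation: [0.555, 0.442, -0.439, -0.552]
force: [0.1, -0.1, -0.9]
finger_gap: 0.0427
```

```bash
python3 st.py; python3 -c "
from h import *
for n in ('wrist','top','scene'):
    f=robot.grab_frame(n); save(f,n+'11')"
```

```text
t 41.0 p [0.5032 0.0174 0.3587] F [ 0.11 -0.08 -0.95] gap 0.04267978838602243 j [ 0.03  0.12  0.23  1.68 -0.    0.26]
jaw yaw 77.02 y axis [ 0.006 -0.    -1.   ]
```

View pics/wrist11.png

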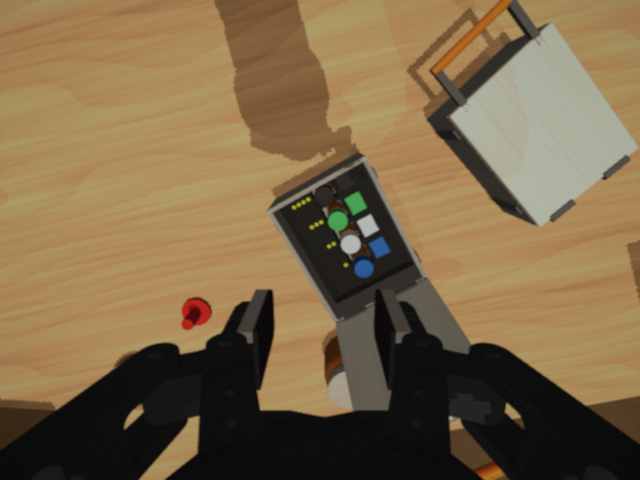

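View pics/top11.png

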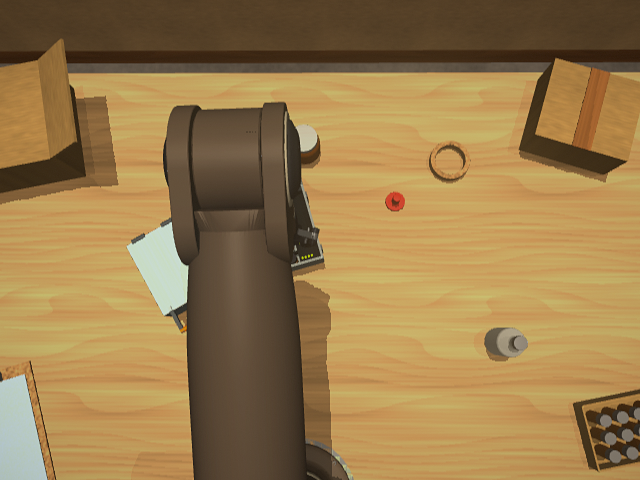

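jog_arm(linear=[[0,0,0],[0,0,0],[23.9,7,0],[23.9,7,0],[23.9,7,0],[23.9,7,0],[23.9,7,0],[23.9,7,0],[23.9,7,0],[23.9,7,0],[0,0,0],[0,0,0],[0,0,0]], delta_rot=[[0,0,-0.1065],[0,0,-0.1065],[0,0,-0.1065],[0,0,-0.1065],[0,0,-0.1065],[0,0,-0.1065],[0,0,-0.1065],[0,0,-0.1065],[0,0,-0.1065],[0,0,-0.1065],[0,0,0],[0,0,0],[0,0,0]], fingers=[45,45,45,45,45,45,45,45,45,45,45,45,45])

```text
time_s: 42.45
position: [0.6926, 0.0732, 0.3553]
orientation: [0.7, 0.101, -0.101, -0.7]
force: [-1.0, -0.6, -0.0]
finger_gap: 0.0388
```

```bash
python3 st.py; python3 bars.py 12
```

```text
t 42.45 p [0.6926 0.0732 0.3553] F [-1.   -0.63 -0.  ] gap 0.03876148808616873 j [ 0.11  0.58  0.88  1.87 -0.    1.39]
jaw yaw 16.43 y axis [-0. -0. -1.]
w [ 49   0  20  40 329] [59.6 16.8] z93 [0.3911 0.1744 0.092 ] med [0.3906 0.1749 0.0916]
w [ 318  180   17  164 2220] [325.8 262.2] z93 [0.7153 0.0035 0.092 ] med [0.6933 0.0748 0.3011]
t [259 128  22   9  91] [268.6 132.2] z93 [0.7714 0.07   0.092 ] med [0.699  0.0468 0.3019]
```

View pics/w12.png

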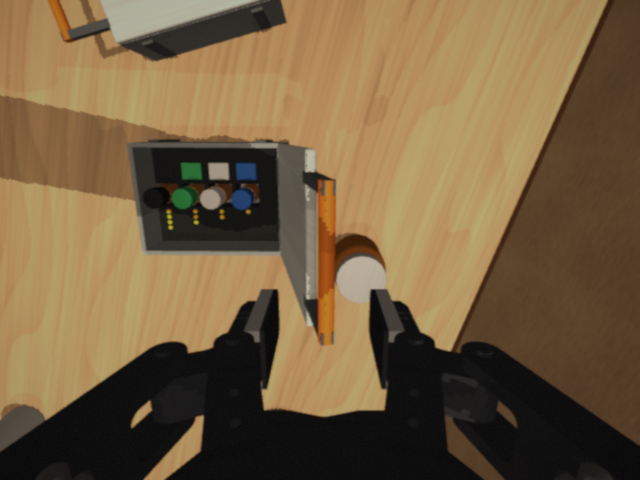

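jog_arm(linear=[[0.7,1.6,-27],[0,0,-30],[0,0,-20],[0,0,0],[0,0,0],[0,0,0],[0,0,0],[0,0,0],[0,0,0]], delta_rot=[[0,0,0],[0,0,0],[0,0,0],[0,0,0],[0,0,0],[0,0,0],[0,0,0],[0,0,0],[0,0,0]], fingers=[45,45,45,45,5,5,5,5,5], squeeze=40)

```text
time_s: 43.45
position: [0.6936, 0.0748, 0.2806]
orientation: [0.7, 0.101, -0.1, -0.7]
force: [-5.2, -1.3, 5.4]
finger_gap: 0.0082
```

```bash
python3 st.py; python3 - <<'E'
import numpy as np
c,s=np.cos(np.radians(16)),np.sin(np.radians(16))
th=np.linspace(1.8,0,28); h=215*(1-np.cos(th)); z=215*np.sin(th)
print(np.diff(np.round(np.c_[h*c,h*s,z],1),axis=0).round(1).tolist())
E
```

```text
t 43.45 p [0.6936 0.0748 0.2806] F [-5.24 -1.34  5.41] gap 0.008204744157083572 j [ 0.11  0.5   0.57  1.64 -0.    1.39]
jaw yaw 16.32 y axis [ 0.002 -0.    -1.   ]
[[-13.5, -3.8, 2.8], [-13.6, -4.0, 1.8], [-13.8, -3.9, 0.9], [-13.8, -4.0, -0.1], [-13.7, -3.9, -1.0], [-13.7, -3.9, -1.9], [-13.4, -3.9, -2.9], [-13.3, -3.8, -3.9], [-13.0, -3.7, -4.7], [-12.7, -3.6, -5.6], [-12.3, -3.6, -6.5], [-11.8, -3.4, -7.4], [-11.3, -3.2, -8.1], [-10.8, -3.1, -8.9], [-10.2, -2.9, -9.7], [-9.6, -2.8, -10.3], [-8.8, -2.5, -11.0], [-8.2, -2.3, -11.5], [-7.4, -2.2, -12.1], [-6.6, -1.9, -12.6], [-5.8, -1.6, -13.0], [-4.9, -1.4, -13.4], [-4.1, -1.2, -13.6], [-3.2, -0.9, -14.0], [-2.3, -0.7, -14.1], [-1.3, -0.4, -14.3], [-0.5, -0.1, -14.3]]
```

jog_arm(linear=[[-13.5,-3.8,2.8],[-13.6,-4.0,1.8],[-13.8,-3.9,0.9],[-13.8,-4.0,-0.1],[-13.7,-3.9,-1.0],[-13.7,-3.9,-1.9],[-13.4,-3.9,-2.9],[-13.3,-3.8,-3.9],[-13.0,-3.7,-4.7],[-12.7,-3.6,-5.6],[-12.3,-3.6,-6.5],[-11.8,-3.4,-7.4],[-11.3,-3.2,-8.1],[-10.8,-3.1,-8.9],[-10.2,-2.9,-9.7],[-9.6,-2.8,-10.3]], delta_rot=[[0,0,0],[0,0,0],[0,0,0],[0,0,0],[0,0,0],[0,0,0],[0,0,0],[0,0,0],[0,0,0],[0,0,0],[0,0,0],[0,0,0],[0,0,0],[0,0,0],[0,0,0],[0,0,0]], fingers=[5,5,5,5,5,5,5,5,5,5,5,5,5,5,5,5])

```text
time_s: 45.05
position: [0.4948, 0.0174, 0.214]
orientation: [0.7, 0.102, -0.099, -0.7]
force: [3.4, -0.1, -1.1]
finger_gap: 0.0083
```

```bash
python3 st.py
```

```text
t 45.05 p [0.4948 0.0174 0.214 ] F [ 3.37 -0.1  -1.1 ] gap 0.008281399785976975 j [ 0.04  0.07 -0.14  1.36 -0.    1.32]
jaw yaw 16.32 y axis [ 0.004  0.    -1.   ]
```

jog_arm(linear=[[-8.8,-2.5,-11.0],[-8.2,-2.3,-11.5],[-7.4,-2.2,-12.1],[-6.6,-1.9,-12.6],[-5.8,-1.6,-13.0],[-4.9,-1.4,-13.4],[-4.1,-1.2,-13.6],[-3.2,-0.9,-14.0],[-2.3,-0.7,-14.1],[-1.3,-0.4,-14.3],[-0.5,-0.1,-14.3],[0,0,-3],[0,0,0],[0,0,0],[0,0,0]], delta_rot=[[0,0,0],[0,0,0],[0,0,0],[0,0,0],[0,0,0],[0,0,0],[0,0,0],[0,0,0],[0,0,0],[0,0,0],[0,0,0],[0,0,0],[0,0,0],[0,0,0],[0,0,0]], fingers=[5,5,5,5,5,5,5,5,5,5,5,5,5,5,5])

```text
time_s: 46.55
position: [0.4401, 0.0017, 0.0665]
orientation: [0.701, 0.1, -0.101, -0.699]
force: [-4.8, -5.5, -0.3]
finger_gap: 0.0085
```

```bash
python3 st.py
```

```text
t 46.55 p [0.4401 0.0017 0.0665] F [-4.8  -5.54 -0.29] gap 0.008548124040282412 j [ 0.    0.02 -0.52  1.03 -0.    1.29]
jaw yaw 16.3 y axis [-0.001 -0.002 -1.   ]
```

jog_arm(linear=[[0,0,0],[0,0,0],[0,0,0],[0,0,20],[0,0,40],[0,0,45],[0,0,45],[0,0,10],[27.7,-30.3,0],[27.7,-30.3,0],[27.7,-30.3,0],[27.7,-30.3,0],[27.7,-30.3,0],[27.7,-30.3,0],[27.7,-30.3,0],[0,0,-25],[0,0,0],[0,0,0],[0,0,0],[0,0,0]], delta_rot=[[0,0,0],[0,0,0],[0,0,0],[0,0,0],[0,0,0],[0,0,0],[0,0,0],[0,0,0],[0,0,0],[0,0,0],[0,0,0],[0,0,0],[0,0,0],[0,0,0],[0,0,0],[0,0,0],[0,0,0],[0,0,0],[0,0,0],[0,0,0]], fingers=[45,45,45,45,45,45,45,45,50,50,50,50,50,50,50,50,50,50,50,50])

```text
time_s: 48.55
position: [0.6344, -0.2091, 0.2026]
orientation: [0.7, 0.101, -0.1, -0.7]
force: [-0.8, 0.3, -1.1]
finger_gap: 0.0427
```

```bash
python3 st.py; python3 - <<'E'
from h import *
f=robot.grab_frame('wrist'); save(f,'w13'); np.savez('f_w13.npz',**f)
t=robot.grab_frame('top'); save(t,'t13')
H,W=480,640;F=foc(f);u,v=np.meshgrid(np.arange(W),np.arange(H));d=np.stack([(u-f['cx'])/F,-(v-f['cy'])/F,-np.ones((H,W))],-1)*f['range_z'][...,None]
P=d@np.array(f['pose'])[:3,:3].T+np.array(f['pose'])[:3,3]
hsv=cv2.cvtColor(f['frame'],cv2.COLOR_RGB2HSV); red=(((hsv[...,0]<5)|(hsv[...,0]>175))&(hsv[...,1]>180)&(hsv[...,2]>40))
m=red&(P[...,2]>.041)&(P[...,2]<.05); k=np.argwhere(m); print(len(k),k.mean(0)); print(onz(f,*k.mean(0)[::-1],.045).round(4))
m=red&(P[...,2]<.015); print(P[m].mean(0).round(4), P[m].min(0).round(3),P[m].max(0).round(3))
E
```

```text
t 48.55 p [ 0.6344 -0.2091  0.2026] F [-0.85  0.25 -1.09] gap 0.042708015545455356 j [-0.32  0.4   0.26  1.42  0.    0.97]
jaw yaw 16.36 y axis [ 0.002 -0.001 -1.   ]
329 [226.61094225 329.61398176]
[ 0.6404 -0.2115  0.045 ]
[ 0.6395 -0.2087  0.0074] [ 0.62  -0.233  0.005] [ 0.661 -0.191  0.015]
```

View pics/w13.png

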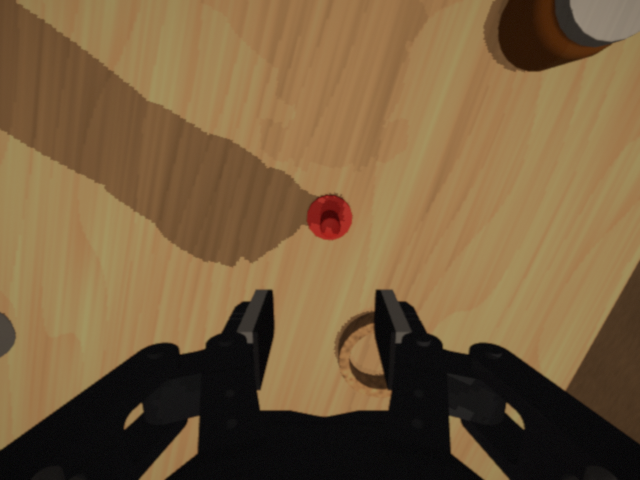

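View pics/t13.png

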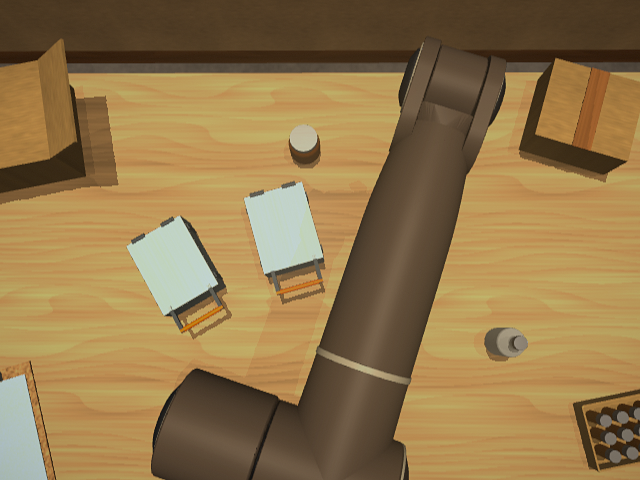

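jog_arm(linear=[[4.8,-2,-38],[0,0,-45],[0,0,-45],[0,0,-40],[0,0,-18],[0,0,0],[0,0,0]], delta_rot=[[0,0,0],[0,0,0],[0,0,0],[0,0,0],[0,0,0],[0,0,0],[0,0,0]], fingers=[50,50,50,50,50,50,50], squeeze=35)

```text
time_s: 49.35
position: [0.6395, -0.2117, 0.0159]
orientation: [0.7, 0.101, -0.1, -0.7]
force: [-0.4, 0.2, 0.3]
finger_gap: 0.0429
```

```bash
python3 st.py
```

```text
t 49.35 p [ 0.6395 -0.2117  0.0159] F [-0.41  0.24  0.31] gap 0.04287119922152418 j [-0.32  0.47 -0.05  1.05  0.    0.97]
jaw yaw 16.33 y axis [ 0.001 -0.    -1.   ]
```

Close and lift.

jog_arm(linear=[[0,0,0],[0,0,0],[0,0,0],[0,0,0],[0,0,0],[0,0,20],[0,0,40],[0,0,45],[0,0,45],[0,0,45],[0,0,0],[0,0,0]], delta_rot=[[0,0,0],[0,0,0],[0,0,0],[0,0,0],[0,0,0],[0,0,0],[0,0,0],[0,0,0],[0,0,0],[0,0,0],[0,0,0],[0,0,0]], fingers=[5,5,5,5,5,5,5,5,5,5,5,5])

```text
time_s: 50.55
position: [0.6399, -0.212, 0.2116]
orientation: [0.701, 0.102, -0.099, -0.699]
force: [-0.2, -0.7, -1.3]
finger_gap: 0.0165
```

```bash
python3 st.py; python3 -c "
from h import *
f=robot.grab_frame('wrist'); save(f,'w14')"
```

```text
t 50.55 p [ 0.6399 -0.212   0.2116] F [-0.21 -0.67 -1.31] gap 0.016478993803855365 j [-0.32  0.42  0.3   1.45 -0.    0.97]
jaw yaw 16.32 y axis [ 0.003 -0.001 -1.   ]
```

View pics/w14.png

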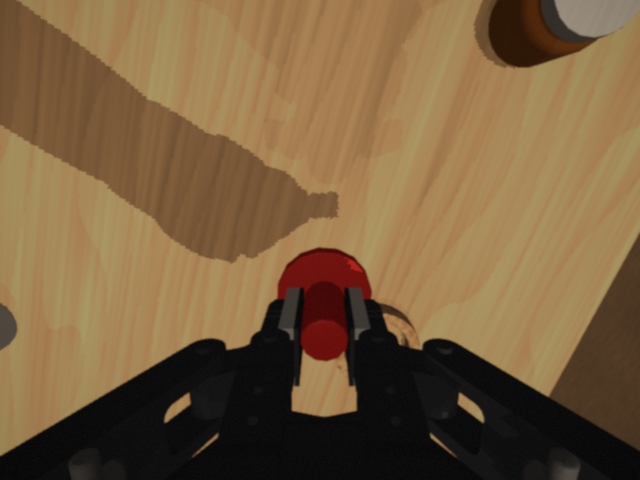

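jog_arm(linear=[[-14.1,43.7,0],[-14.1,43.7,0],[-14.1,43.7,0],[-14.1,43.7,0],[-14.1,43.7,0],[-14.1,43.7,0],[-14.1,43.7,0],[-14.1,43.7,0],[-14.1,43.7,0],[-14.1,43.7,0],[-14.1,43.7,0],[0,0,-30],[0,0,-30],[0,0,-20],[0,0,-10],[0,0,-5],[0,0,0],[0,0,0],[0,0,0]], delta_rot=[[0,0,0],[0,0,0],[0,0,0],[0,0,0],[0,0,0],[0,0,0],[0,0,0],[0,0,0],[0,0,0],[0,0,0],[0,0,0],[0,0,0],[0,0,0],[0,0,0],[0,0,0],[0,0,0],[0,0,0],[0,0,0],[0,0,0]], fingers=[5,5,5,5,5,5,5,5,5,5,5,5,5,5,5,5,5,5,5])

```text
time_s: 52.5
position: [0.4847, 0.2692, 0.1159]
orientation: [-0.7, -0.101, 0.1, 0.7]
force: [0.2, 0.1, -0.4]
finger_gap: 0.0168
```

```bash
python3 st.py
```

```text
t 52.5 p [0.4847 0.2692 0.1159] F [ 0.17  0.06 -0.44] gap 0.016825357716526844 j [ 0.51  0.2  -0.2   1.16 -0.    1.79]
jaw yaw 16.3 y axis [ 0.002  0.001 -1.   ]
```

jog_arm(linear=[[0,0,-4],[0,0,-3],[0,0,0],[0,0,0]], delta_rot=[[0,0,0],[0,0,0],[0,0,0],[0,0,0]], fingers=[5,5,5,5])

```text
time_s: 52.9
position: [0.4845, 0.2692, 0.1091]
orientation: [-0.7, -0.101, 0.1, 0.7]
force: [-1.9, -0.1, 7.1]
finger_gap: 0.0164
```

```bash
python3 st.py; python3 -c "
from h import *
f=robot.grab_frame('scene'); save(f,'s15')"
```

```text
t 52.9 p [0.4845 0.2692 0.1091] F [-1.89 -0.11  7.11] gap 0.01643612381938382 j [ 0.51  0.21 -0.21  1.15  0.    1.79]
jaw yaw 16.31 y axis [ 0.002  0.001 -1.   ]
```

View pics/s15.png

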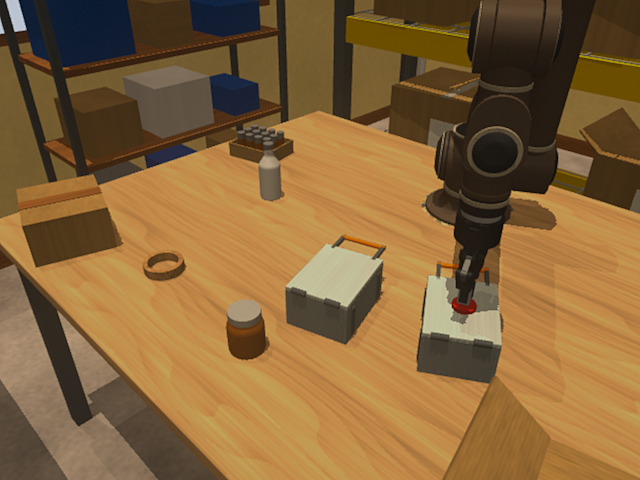

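The marker is in contact with the lid (7 N). I'll release it, rise straight up and move clear.

jog_arm(linear=[[0,0,0],[0,0,0],[0,0,0],[0,0,0],[0,0,15],[0,0,30],[0,0,40],[0,0,45],[-5,-40,30],[-5,-40,0],[-5,-40,0],[-5,-40,0],[-5,-40,0],[-5,-40,0],[-5,-40,0],[-5,-40,0],[-5,-40,0],[0,0,0],[0,0,0],[0,0,0]], delta_rot=[[0,0,0],[0,0,0],[0,0,0],[0,0,0],[0,0,0],[0,0,0],[0,0,0],[0,0,0],[0,0,0],[0,0,0],[0,0,0],[0,0,0],[0,0,0],[0,0,0],[0,0,0],[0,0,0],[0,0,0],[0,0,0],[0,0,0],[0,0,0]], fingers=[45,45,45,45,45,45,45,45,45,45,45,45,45,45,45,45,45,45,45,45])

```text
time_s: 54.95
position: [0.4391, -0.0902, 0.2676]
orientation: [-0.7, -0.101, 0.101, 0.7]
force: [-0.5, 0.6, -0.4]
finger_gap: 0.0386
```

```bash
python3 st.py; python3 - <<'E'
from h import *
t=robot.grab_frame('top'); save(t,'t16'); s=robot.grab_frame('scene'); save(s,'s16')
for nm,f in (('t',t),('s',s)):
    H,W=480,640;F=foc(f);u,v=np.meshgrid(np.arange(W),np.arange(H));d=np.stack([(u-f['cx'])/F,-(v-f['cy'])/F,-np.ones((H,W))],-1)*f['range_z'][...,None]
    P=d@np.array(f['pose'])[:3,:3].T+np.array(f['pose'])[:3,3]
    hsv=cv2.cvtColor(f['frame'],cv2.COLOR_RGB2HSV)
    red=((hsv[...,0]<4)|(hsv[...,0]>176))&(hsv[...,1]>180)&(hsv[...,2]>60)&(P[...,2]>.08)&(P[...,2]<.2)
    st=red&(P[...,2]>.12); print(nm,red.sum(),P[red].min(0).round(3),P[red].max(0).round(3),'stem',P[st].mean(0).round(3))
    lid=(hsv[...,1]<60)&(hsv[...,2]>130)&(P[...,2]>.07)&(P[...,2]<.2)&(P[...,0]<.7)&(P[...,0]>.3)
    for n,cx,cy in(('L',.485,.2685),('P',.5655,.0368)):
        q=lid&(np.hypot(P[...,0]-cx,P[...,1]-cy)<.08); X=P[q]; A=np.c_[X[:,:2]-[cx,cy],np.ones(len(X))]; print(n,len(X),np.linalg.lstsq(A,X[:,2],rcond=None)[0].round(4))
E
python3 bars.py 17
```

```text
t 54.95 p [ 0.4391 -0.0902  0.2676] F [-0.45  0.56 -0.37] gap 0.03863200713698503 j [-0.2  -0.02 -0.11  1.48  0.    1.08]
jaw yaw 16.35 y axis [-0.  0. -1.]
t 305 [0.461 0.249 0.092] [0.502 0.292 0.143] stem [0.48  0.27  0.136]
L 3720 [-0.0011  0.0011  0.0927]
P 3127 [-0.0006  0.      0.0925]
s 269 [0.467 0.251 0.091] [0.507 0.293 0.139] stem [0.487 0.272 0.135]
L 3013 [0.0001 0.0009 0.0911]
P 2651 [ 0.0001 -0.0012  0.0913]
w [ 349   54   14  125 1183] [355.5 115.3] z93 [0.4397 0.0005 0.092 ] med [0.4396 0.0005 0.0917]
t [180 306  43  26 203] [201.  318.6] z93 [0.3707 0.2016 0.092 ] med [0.3699 0.2023 0.0929]
```

View pics/t16.png

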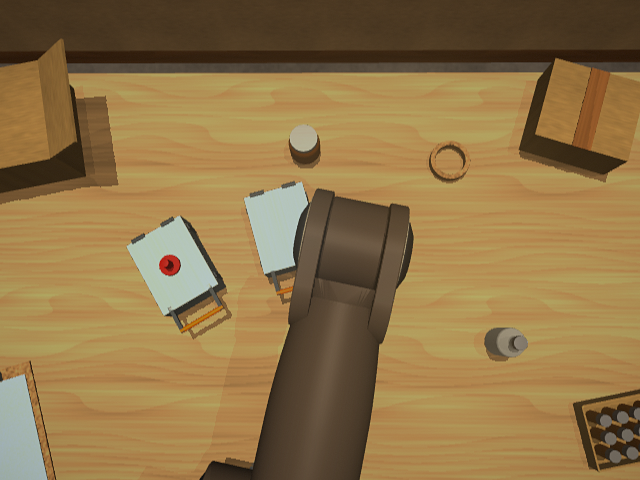

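View pics/s16.png

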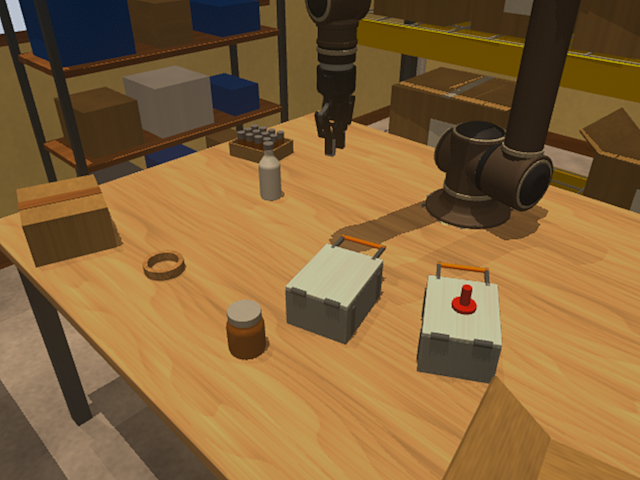

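Both lids lie flat, the marker stands mid-lid on the binding case, and the bystanders are where they were, so I'm handing in.

```bash
python3 -c "
from station import robot
print(robot.sign_off())"
```

```text
the job is handed in; nothing more can be done
None
```

I completed the whole sequence in about 55 s and handed the job in; no verdict was reported.

- **Finding the binding hinge:** I swung both lids up to about 1.77 rad. The left lid pulled about 7–9 N along its arc and the right one about 2–3 N. I took the left case as the binding one, shut it again and left it empty.
- **Vials:** All four were present. I stood blue, white, green and black in pockets 1 to 4 of the right case in that order. The wrist picture showed all four upright before I shut that lid. The green vial had been knocked aside early on, and I found it again before picking it.
- **Marker and last checks:** The depth pictures showed both lids flat at about 92 mm. The red marker stands upright near the centre of the left lid, and the gripper was clear of everything. By eye, the bottle, tape roll and jar had not moved.

**Disagreements:**
- The wrist camera and my estimate of the case position differed by about 2–3 mm sideways. I corrected for this by comparing the vial with its pocket in the same image.
- The top and scene cameras differed by up to 7 mm on the marker, well inside the tolerance.
- I could not check the vials again once the lid was shut.

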